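# Close up the block bed of a soldering hearth

## Robot

A 6-joint arm with a two-finger parallel gripper is mounted at the origin on the work surface. World frame = base frame: x ahead of the robot, y to its left, z up, the work surface at z = 0. Lengths are in m, angles in degrees, forces in N, time in s.
With the tool pointing down it reaches from about 0.225 to 0.875 m from the base axis. Payload 3.4 kg.
Tool frame: the origin (TCP) lies at the very end of the fingers, on their centre line; the grasp point (between the pads) lies 19 mm behind it; x points along the fingers, z is the direction in which the jaws open and shut, and the axes are right-handed (so a half turn about x gives the same grasp; the last joint's range is limited). The gripper opens to 85 mm and grips with 20 to 120 N. Pads are 22 mm wide; open, the fingers measure 114 mm over their backs; the gripper's body (76 mm by 85 mm) begins 54 mm behind the grasp point. The pads swing forward as they close: fully open they stand 13 mm farther back than shut.
Start: joints at [-71.161, 15.808, 86.224, -0, 77.962, -6.933], TCP at [0.25, -0.518, 0.231] pointing down, gripper open.
Joint ranges: [-165.64, 165.64], [-43.16, 119.46], [12.63, 154.43], [-67.54, 247.53], [6.08, 155.33], [-154.97, 154.97]. Speed limits (degrees/s): [147.25, 147.25, 180, 180, 180, 180].

## Interface

Orientations are given as a 3x3 rotation matrix whose columns are the frame's x, y, z axes.
In Python, from workcell import readout, snapshot, workorder, find_in, silhouettes, landmark_of gives the robot as it stands.
- The arm moves only by the tool apply_moves, never from a script. Its argument "targets" is a list of rows, each a list of 3 entries, a list of its own where there are three numbers: the shift along the tool's x, y, z in cm, then the turn about the tool's x in rad, then the opening, from -1 (shut) to 1 (fully open). A call has 1 to 5 rows; each row is the pose to reach, as a shift and turn from the pose commanded when the call began, along the tool's axes at that moment; what a row does not reach only later rows make up. A row lasts 1/10 s, in which the tool goes at most 50 mm and 8.59 degrees, less where a joint would pass 70% of its speed; a pose out of reach is approached as far as the arm can. A call with a gripper value outside its range is refused whole. The fingers move at their own pace and stop on an object; "force" is the grip in N (left out, the last holds). Time passes only in rows, so rows that repeat a pose let the fingers close. It gives the time, the measured TCP pose, the force and the opening at its end, in the units of the state.
- readout.observe(): the state, without advancing time (a new reading comes with each control period).
- snapshot(name): name is "scene" or "top" or "wrist"; returns a dict with "img" (384x512x3 uint8, blue, green, red), "range_z" (384x512 float32, m along the optical axis (not along the pixel's ray), 0 where there is no reading), "fx", "fy", "cx", "cy" (pixels), "camera_from_world" (4x4, takes a point from world to camera coordinates). Camera axes: x right, y down, z forward; pixel columns grow to the right and rows downward; lengths in m; the calibration is good to about 2 mm. A picture is of the moment at which its call begins.
- workorder.finish_job(): hands the job in, once; it reports no verdict.
Trained networks look in a picture, given as the dict that the camera call returned (one of the last four; its "shot" number tells which), for a name from the list of things; names that differ only in an ending like _2 or _b are one class to them, and where a whole thing is asked for, a point or a joint stands for the part that bears it (a point fixed in the world has none). Each returns a list of dicts, best first, with "confidence" (0 to 1); they miss things now and then, are a little off and sometimes report something else, mostly with a low value. They report only what shows in the picture. A call takes as long as a camera call. They do not tell look-alikes from the thing itself.
- find_in(query, picture): "rect" ([left, top, width, height] in pixels, round what is visible of it).
- silhouettes(query, picture): "pixels" (384x512 bool, what is visible of it) and "rect" ([left, top, width, height] in pixels, round what is visible of it).
- landmark_of(query, picture): "position" ([column, row] in pixels: a listed point, or the origin of a listed thing).
The state is a dict: "clock": time; "q": joint angles; "qd": joint speeds; "joint_torque": joint torques, N m; "ee_pos": TCP position; "tool_rot": TCP orientation; "wrist_force": force on the tool from outside, world axes, zero at the start; "moment": the same for the moment, N m; "grip_width": finger opening in m.
Only numpy, scipy, OpenCV 4.12 (cv2) and the standard library are available. Lean on these libraries where they do the work, as an engineer would, in place of code of your own. Each camera call takes 0.05 s, during which the arm holds its last target.

## Task

Get the soldering hearth ready: make one tight, straight row along the upstand by sliding the two loose firebrick blocks up to the one that is screwed down, the first butted end to end against it and the second against the first, with no gaps and all their backs against the upstand. The small charcoal block lying in the way belongs on top of the screwed-down block: set it there flat and the same way up, do not drop it. The firebrick is crumbly, so slide the two blocks along the sheet without lifting or tipping them, and leave the third hand, dish, tin, hammer and file where they are.

Things in the scene. Friction and masses are not known exactly. Their poses are not given: they have to be found in the camera images.
- hearth: Soldering hearth, fixed: flat dark steel sheet 282 (x) by 700 (y) mm, with an upstand along its far long edge; within 6 degrees of square to the robot. Origin: at mid-length on the bench, under the sheet; x points across it to the upstand, y along it, z up. Sheet top at z = 3 mm, from x = -154 to 128 mm; the upstand's inner face is at x = 125 mm, its top at z = 28 mm.
- set_block: Screwed-down block, fixed: pale firebrick 70 (x) by 140 (y) by 32 mm high with scorch marks, back (+x) against the upstand, square to the hearth, centre about 220 mm left (+y) or right (-y) of mid-length. The row grows from its inner end, towards mid-length. Two steel clips at its front foot stand 13 mm proud, 16 mm high. Origin: centre of its underside; y is its long axis.
- block_a: Loose block, same size: pale firebrick 70 (x) by 140 (y) by 32 mm high, about 0.2 kg, slides on the steel with moderate friction. Starts on the front part of the sheet, askew by up to 29 degrees. Either loose block may take either place in the row. Origin: centre of its underside; y is its long axis.
- block_b: The other loose block, the same as block_a.
- charcoal: Charcoal block: black, 60 (x) by 36 (y) by 28 mm high, about 35 g. Starts on the sheet beside the upstand, in the strip where the row is to be, its long axis roughly across the strip (within 20 degrees). Origin: centre of its underside; x is its long axis.
- third_hand: Third hand, loose, leave alone: iron foot of 56 mm diameter, thin post 85 mm tall, cross-lock tweezers 78 mm up pointing 100 mm away over the upstand. Stands in the line of the row, at the other end from the screwed-down block, about 220 mm from mid-length: a finished row leaves some 60 mm free before it. Origin: centre of its underside.
- flux_dish: White ceramic dish of 64 mm diameter, 35 mm tall with the flux cone in it, on the front part of the sheet near one end. To be left alone. Origin: centre of its underside.
- solder_tin: Round aluminium tin of 60 mm diameter, 26 mm tall, on the front part of the sheet near the other end. To be left alone. Origin: centre of its underside.
- hammer: Hammer lying on the bench to the left of the hearth, 250 mm long, 25 mm high, head to its +x. To be left alone. Origin: at mid-length, on the bench.
- file: File with wooden handle lying on the bench to the right of the hearth, 305 mm long, 22 mm high, blade to its +x. To be left alone. Origin: at the ferrule, on the bench.
Not all that is in view belongs to the job. Of the things that look like the charcoal, take the one that is farthest from the robot's base at the start. What is shaped like the block_b but blue is not meant.

How it is judged:
By the outcome, as a careful person would: the job done as asked, in the order asked, and still so for the second after the job is handed in, with the robot touching nothing.
It also fails if it takes over 72 s, if anything falls off the work surface, if the arm or the gripper's body presses on something with over 40 N, if the wrist force passes 120 N, or if a joint passes its speed limit or range.

## Working session

There is one attempt and no reset: what is moved stays moved. The work goes in short steps, Python scripts to look and compute and a tool call to move; the robot and the scene stay as the last step left them, time stands still between calls to the robot, and variables do not carry over. Pictures are saved under pics/ and viewed, and the job is handed in when it is done.

Besides the shell and the picture viewer there is one more tool, called after ">>>" as name(argument=value, ...) on one line, values as JSON. apply_moves: Moves the arm, as the interface text tells. Its arguments: {"type":"object","properties":{"targets":{"type":"array"},"force":{"type":"number"}},"required":["targets"]}

```bash
ls; mkdir -p pics
python3 - <<'E'
from workcell import readout, snapshot
import cv2,numpy as np
s=readout.observe();print({k:np.round(v,3).tolist() for k,v in s.items()})
for n in ["scene","top"]:
    p=snapshot(n);cv2.imwrite(f"pics/{n}0.png",p["img"]);np.savez(f"{n}0.npz",**{k:v for k,v in p.items()})
    print(n,p["fx"],p["cx"],np.round(p["camera_from_world"],3).tolist())
E
```

```text
pics
{'clock': 0.0, 'q': [-71.162, 15.848, 86.297, -0.0, 77.962, -6.932], 'qd': [0.08, 0.052, -0.017, 0.02, -0.012, 0.08], 'joint_torque': [0.0, -41.678, -24.581, -0.0, 0.011, 0.0], 'ee_pos': [0.25, -0.517, 0.23], 'tool_rot': [[-0.001, 0.901, 0.435], [0.002, 0.435, -0.901], [-1.0, 0.0, -0.002]], 'wrist_force': [0.013, -1.29, -0.534], 'moment': [0.021, -0.006, 0.052], 'grip_width': 0.085}
scene 422.89116510883696 256.7322564171464 [[-0.714, 0.7, 0.002, 0.361], [0.463, 0.474, -0.749, -0.192], [-0.525, -0.534, -0.663, 1.46], [0.0, 0.0, 0.0, 1.0]]
top 359.79503408777236 254.6554390398263 [[0.017, -1.0, 0.008, -0.019], [-0.997, -0.017, -0.071, 0.524], [0.071, -0.007, -0.997, 1.294], [0.0, 0.0, 0.0, 1.0]]
```

View pics/scene0.png

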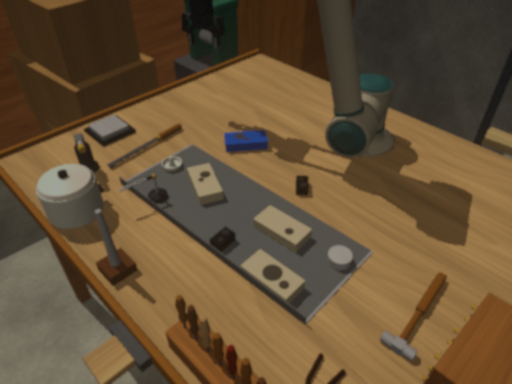

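View pics/top0.png

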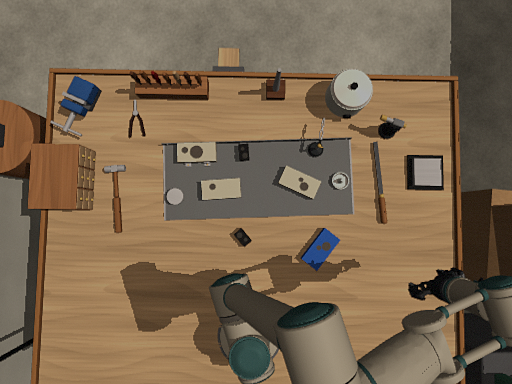

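The set block is at upper left, around (196,152). The target charcoal lies beside it at (243,152), and the loose blocks are at (221,188) and (299,181). A charcoal look-alike sits at (242,237) and the blue decoy at (320,249). Next I measure positions.

```bash
cat > h.py <<'E'
import numpy as np,cv2
from workcell import readout, snapshot, find_in, silhouettes, landmark_of
def w_pts(p,mask):
    v,u=np.nonzero(mask&(p["range_z"]>0));z=p["range_z"][v,u]
    c=np.stack([(u-p["cx"])*z/p["fx"],(v-p["cy"])*z/p["fy"],z],1)
    T=np.linalg.inv(p["camera_from_world"]);return c@T[:3,:3].T+T[:3,3]
def rect(P):
    (c,s,a)=cv2.minAreaRect((P[:,:2]*1000).astype(np.float32))
    # long axis angle
    if s[0]<s[1]: a+=90; s=(s[1],s[0])
    a=(a+90)%180-90
    return np.round(c,1).tolist(),np.round(s,1).tolist(),round(a,1)
def save(p,n): cv2.imwrite(f"pics/{n}.png",p["img"])
def toworld(p,u,v,zw):
    T=np.linalg.inv(p["camera_from_world"]);d=T[:3,:3]@np.array([(u-p["cx"])/p["fx"],(v-p["cy"])/p["fy"],1.]);o=T[:3,3]
    return o+d*(zw-o[2])/d[2]
E
python3 - <<'E'
from h import *
for cam in ["top","scene"]:
    p=snapshot(cam)
    for q in ["set_block","block_a","charcoal","third_hand","flux_dish","solder_tin","hearth"]:
        for r in silhouettes(q,p)[:4]:
            P=w_pts(p,r["pixels"])
            if len(P)<5: continue
            top=P[P[:,2]>np.percentile(P[:,2],90)-.006]
            print(cam,q,round(r["confidence"],2),r["rect"],len(P),"ztop",np.round(np.percentile(P[:,2],[5,50,95])*1000,1),rect(top))
E
```

```text
top set_block 0.8 [175.0, 142.1, 40.9, 24.3] 746 ztop [24.6 34.1 38.6] ([655.2, 205.2], [138.0, 69.5], -87.2)
top block_a 0.81 [201.6, 178.6, 38.8, 22.1] 787 ztop [27.8 34.1 38.8] ([522.9, 113.6], [139.6, 70.1], -85.5)
top block_a 0.55 [302.9, 226.9, 36.2, 43.9] 771 ztop [25.2 30.7 35.1] ([313.2, -247.3], [138.9, 69.0], -36.7)
top charcoal 0.47 [237.5, 145.2, 10.6, 14.1] 133 ztop [25.4 30.7 34.1] ([657.1, 34.9], [55.7, 29.3], 1.3)
top charcoal 0.46 [234.6, 230.5, 15.5, 14.8] 173 ztop [ 1.1 26.8 30.9] ([348.8, 33.4], [58.5, 35.4], 45.2)
top third_hand 0.54 [307.5, 119.1, 18.3, 37.1] 242 ztop [ 1.  19.6 84.6] ([718.2, -238.5], [94.0, 10.6], -10.9)
top flux_dish 0.56 [333.7, 170.2, 15.3, 19.2] 216 ztop [ 3.4 10.3 23.2] ([562.1, -322.2], [60.2, 55.5], -88.5)
top solder_tin 0.49 [166.3, 187.5, 17.1, 17.2] 220 ztop [22.6 27.8 32.2] ([492.7, 279.2], [55.0, 54.6], -88.3)
top hearth 0.74 [161.3, 139.2, 194.1, 82.7] 11439 ztop [-2.4  2.3  7.9] ([567.5, -23.8], [707.0, 292.5], -86.9)
scene set_block 0.97 [242.2, 249.8, 62.4, 49.0] 1541 ztop [30.9 36.2 38.5] ([657.9, 205.3], [140.3, 71.2], -87.9
[... 312 characters left out ...]
], [140.3, 77.1], -35.6)
scene charcoal 0.96 [210.4, 225.7, 24.9, 26.0] 404 ztop [ 9.9 31.3 34.5] ([666.6, 33.7], [69.3, 37.0], 5.1)
scene third_hand 0.93 [120.3, 174.7, 47.3, 31.9] 442 ztop [ 3.9 22.8 85.2] ([727.6, -240.5], [102.8, 15.2], -10.0)
scene flux_dish 0.83 [162.8, 156.1, 18.2, 12.8] 236 ztop [ 7.8 15.4 31.4] ([565.3, -323.5], [61.7, 59.0], 57.6)
scene solder_tin 0.73 [381.4, 271.1, 63.1, 89.6] 1257 ztop [ 9.7 21.9 26.6] ([485.0, 490.1], [246.5, 71.5], 7.1)
scene solder_tin 0.63 [325.8, 247.4, 28.3, 21.7] 492 ztop [ 7.7 29.7 32.3] ([496.8, 280.4], [57.6, 55.9], -50.5)
scene hearth 0.77 [118.9, 145.1, 253.5, 177.1] 13556 ztop [ 2.1  4.8 20.9] ([564.6, -22.8], [702.7, 288.7], -87.1)
```

```bash
cat >> h.py <<'E'
def go(x,y,z,ang=None):
    "shift (cm, tool axes) and turn (rad) to TCP x,y,z (m), tool z axis at world angle ang (deg)"
    s=readout.observe();R=np.array(s["tool_rot"]);e=np.array(s["ee_pos"])
    d=R.T@(np.array([x,y,z])-e)*100
    a=np.degrees(np.arctan2(R[1,2],R[0,2]));t=0
    if ang is not None: t=-((ang-a+180)%360-180)
    print("t",round(s["clock"],2),"ee",np.round(e*1000,1),"ang",round(a,2),"w",round(s["grip_width"]*1000,1),"F",np.round(s["wrist_force"],1),"| shift cm",np.round(d,2),"turn",round(np.radians(t),3),"rows>=",int(max(np.ceil(np.linalg.norm(d)/5),np.ceil(abs(t)/8.59))))
E
python3 -c "
from h import *
go(.60,.034,.23,-87)"
```

```text
t 0.9 ee [ 250.  -517.8  231.4] ang -64.23 w 85.6 F [-0.3 -1.1 -0.3] | shift cm [  0.13  55.51 -34.48] turn 0.397 rows>= 14
```

>>> apply_moves(targets=[[[0, 4.5, -2.8], 0.03, 0], [[0, 9, -5.6], 0.06, 0], [[0, 13.5, -8.4], 0.1, 0], [[0, 18, -11.2], 0.13, 0], [[0, 22.5, -14], 0.16, 0]])

```text
clock: 1.4
ee_pos: [0.3845, -0.305, 0.2315]
tool_rot: [[0.001, 0.959, 0.284], [-0.0, 0.284, -0.959], [-1.0, 0.001, 0.001]]
wrist_force: [-0.3, -0.9, 0.1]
grip_width: 0.0425
```

>>> apply_moves(targets=[[[0, 4.5, -2.8], 0.03, 0], [[0, 9, -5.6], 0.06, 0], [[0, 13.5, -8.4], 0.1, 0], [[0, 18, -11.2], 0.13, 0], [[0, 22.5, -14], 0.16, 0]])

```text
clock: 1.9
ee_pos: [0.5506, -0.1176, 0.2316]
tool_rot: [[0.001, 0.992, 0.128], [-0.001, 0.128, -0.992], [-1.0, 0.001, 0.001]]
wrist_force: [0.2, -1.0, 0.3]
grip_width: 0.0427
```

```bash
python3 -c "
from h import *
go(.60,.034,.23,-87)
p=snapshot('wrist');save(p,'w1')"
```

```text
t 1.9 ee [ 550.6 -117.6  231.6] ang -82.62 w 42.7 F [ 0.2 -1.   0.3] | shift cm [  0.15   6.85 -14.4 ] turn 0.076 rows>= 4
```

View pics/w1.png

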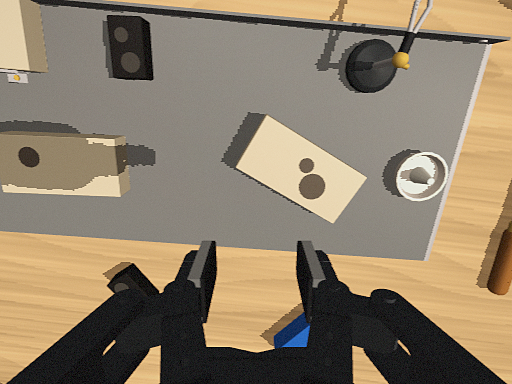

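>>> apply_moves(targets=[[[0, 1.7, -3.6], 0.02, 0.35], [[0, 3.4, -7.2], 0.04, 0.35], [[0, 5.1, -10.8], 0.06, 0.35], [[0.1, 6.8, -14.4], 0.076, 0.35], [[0.1, 6.8, -14.4], 0.076, 0.35]])

```text
clock: 2.45
ee_pos: [0.5992, 0.0367, 0.23]
tool_rot: [[0.001, 0.998, 0.059], [0.003, 0.059, -0.998], [-1.0, 0.001, -0.003]]
wrist_force: [-1.0, 0.5, -0.2]
grip_width: 0.0579
```

```bash
python3 -c "
from h import *
go(.66,.034,.23,-87)
p=snapshot('wrist');save(p,'w2')
for q in ['set_block','charcoal','block_a']:
  for r in silhouettes(q,p)[:3]:
    P=w_pts(p,r['pixels'])
    if len(P)<5: continue
    top=P[P[:,2]>np.percentile(P[:,2],90)-.006]
    print(q,round(r['confidence'],2),r['rect'],'ztop',np.round(np.percentile(P[:,2],[5,50,95])*1000,1),rect(top))
"
```

```text
t 2.45 ee [599.2  36.7 230. ] ang -86.64 w 57.9 F [-1.   0.5 -0.2] | shift cm [0.   6.06 0.62] turn 0.006 rows>= 2
set_block 0.75 [34.5, 79.6, 144.5, 66.9] ztop [19.1 35.6 36.9] ([656.2, 206.0], [141.6, 69.9], -86.6)
charcoal 0.9 [246.0, 83.9, 32.3, 54.6] ztop [30.3 31.7 33. ] ([661.0, 33.8], [59.9, 36.0], 5.6)
charcoal 0.83 [228.5, 304.3, 42.4, 48.1] ztop [ 6.1 28.1 29.8] ([351.2, 31.8], [60.4, 36.2], 40.8)
block_a 0.76 [354.2, 162.0, 130.7, 94.3] ztop [20.5 35.7 37. ] ([553.5, -170.6], [142.1, 69.7], 66.4)
block_a 0.74 [381.9, 309.9, 107.6, 74.1] ztop [ 3.6 29.3 33.9] ([427.9, -123.9], [398.7, 144.9], 47.8)
block_a 0.55 [131.7, 188.8, 119.4, 62.4] ztop [15.1 35.5 36.8] ([545.7, 115.4], [140.1, 115.2], -84.9)
```

View pics/w2.png

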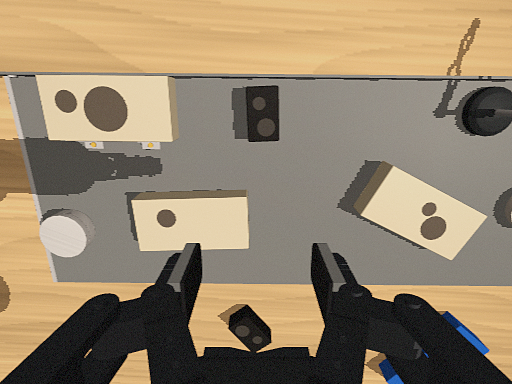

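The charcoal shows clearly at (262,113) in the wrist view, with world position (661,34) mm and long axis at 5.6°.

```bash
python3 -c "
from h import *
go(.661,.034,.1,-84.4)
go(.661,.034,.008,-84.4)
"
```

```text
t 2.65 ee [597.9  31.3 230.2] ang -86.94 w 57.7 F [ 1.  -0.1 -0.7] | shift cm [13.02  6.32  0.06] turn -0.044 rows>= 3
t 2.65 ee [597.9  31.3 230.2] ang -86.94 w 57.7 F [ 1.  -0.1 -0.7] | shift cm [22.22  6.33  0.05] turn -0.044 rows>= 5
```

>>> apply_moves(targets=[[[2, 3, 0], -0.044, 0.35], [[6, 6.3, 0], -0.044, 0.35], [[10, 6.3, 0], -0.044, 0.35], [[13, 6.3, 0], -0.044, 0.35], [[13, 6.3, 0], -0.044, 0.35]])

```text
clock: 3.15
ee_pos: [0.6573, 0.0339, 0.0952]
tool_rot: [[-0.011, 0.995, 0.096], [0.0, 0.096, -0.995], [-1.0, -0.011, -0.001]]
wrist_force: [-0.7, 0.2, 0.0]
grip_width: 0.0576
```

```bash
python3 -c "
from h import *
p=snapshot('wrist');save(p,'w3')
go(.661,.034,.008,-84.4)
go(.661,.034,.008,-84.4)
"
```

```text
t 3.2 ee [659.4  34.1  98.3] ang -84.5 w 57.3 F [-0.3 -0.3  0.9] | shift cm [9.03 0.21 0.02] turn -0.002 rows>= 2
t 3.2 ee [659.4  34.1  98.3] ang -84.5 w 57.3 F [-0.3 -0.3  0.9] | shift cm [9.03 0.21 0.02] turn -0.002 rows>= 2
```

View pics/w3.png

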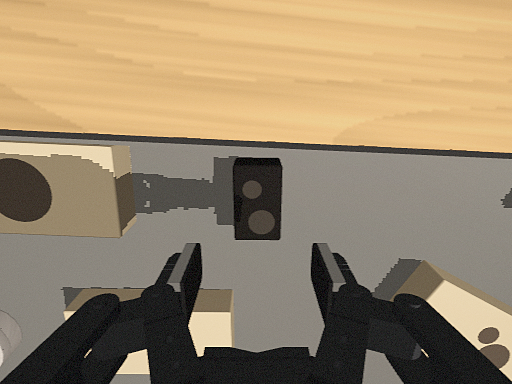

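>>> apply_moves(targets=[[[3, 0.1, 0], 0, 0.35], [[6, 0.2, 0], 0, 0.35], [[8.3, 0.2, 0], 0, 0.35], [[9, 0.2, 0], 0, 0.35], [[9, 0.2, 0], 0, 0.35]])

```text
clock: 3.7
ee_pos: [0.6638, 0.0351, 0.0115]
tool_rot: [[0.001, 0.995, 0.097], [-0.0, 0.097, -0.995], [-1.0, 0.001, 0.0]]
wrist_force: [-1.2, -0.2, 0.5]
grip_width: 0.0574
```

>>> apply_moves(targets=[[[0, 0, 0], 0, -0.4], [[0, 0, 0], 0, -0.4], [[0, 0, 0], 0, -0.4], [[0, 0, 0], 0, -0.4]], force=20)

```text
clock: 4.1
ee_pos: [0.6649, 0.0355, 0.0128]
tool_rot: [[0.005, 0.995, 0.098], [-0.001, 0.098, -0.995], [-1.0, 0.005, 0.001]]
wrist_force: [0.3, -1.3, 5.5]
grip_width: 0.0357
```

```bash
python3 -c "
from h import *
p=snapshot('wrist');save(p,'w4')
go(.661,.034,.1,-87)
"
```

```text
t 4.15 ee [664.9  35.5  12.8] ang -84.39 w 35.2 F [ 0.  -0.8  6.7] | shift cm [-8.72 -0.36  0.12] turn 0.045 rows>= 2
```

View pics/w4.png

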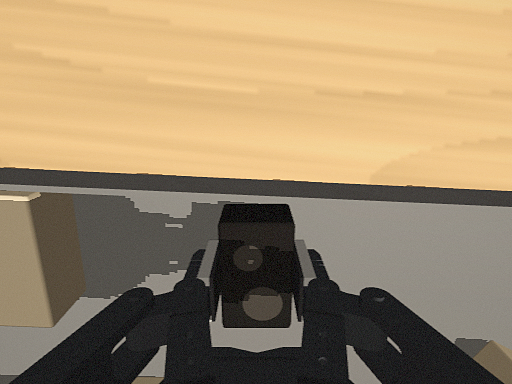

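>>> apply_moves(targets=[[[-1, 0, 0], 0, -0.4], [[-5, 0, 0], 0, -0.4], [[-8.7, -0.4, 0], 0.02, -0.4], [[-8.7, -0.4, 0], 0.039, -0.4], [[-8.7, -0.4, 0], 0.039, -0.4]])

```text
clock: 4.65
ee_pos: [0.6596, 0.0355, 0.0991]
tool_rot: [[0.003, 0.998, 0.059], [-0.0, 0.059, -0.998], [-1.0, 0.003, 0.0]]
wrist_force: [-0.5, -0.2, -1.5]
grip_width: 0.0357
```

```bash
python3 -c "
from h import *
go(.660,.206,.1,-86.6)
go(.660,.206,.1,-86.6)
"
```

```text
t 4.65 ee [659.6  35.5  99.1] ang -86.63 w 35.7 F [-0.5 -0.2 -1.5] | shift cm [ -0.1    1.04 -17.02] turn -0.0 rows>= 4
t 4.65 ee [659.6  35.5  99.1] ang -86.63 w 35.7 F [-0.5 -0.2 -1.5] | shift cm [ -0.1    1.04 -17.02] turn -0.0 rows>= 4
```

>>> apply_moves(targets=[[[0, 0.3, -4.2], 0, -0.4], [[0, 0.5, -8.5], 0, -0.4], [[0, 0.8, -12.8], 0, -0.4], [[0, 1, -17], 0, -0.4], [[0, 1, -17], 0, -0.4]])

```text
clock: 5.15
ee_pos: [0.6573, 0.2113, 0.0953]
tool_rot: [[-0.003, 0.998, 0.064], [0.002, 0.064, -0.998], [-1.0, -0.003, -0.003]]
wrist_force: [-1.3, -0.5, -1.7]
grip_width: 0.0355
```

```bash
python3 -c "
from h import *
go(.660,.206,.052,-86.6)
p=snapshot('scene');save(p,'s2')
i=cv2.resize(p['img'][180:330,180:360],None,fx=4,fy=4);cv2.imwrite('pics/s2z.png',i)
p=snapshot('wrist');save(p,'w5')
go(.660,.206,.052,-86.6)
"
```

```text
t 5.15 ee [657.3 211.3  95.3] ang -86.33 w 35.5 F [-1.3 -0.5 -1.7] | shift cm [4.33 0.25 0.56] turn 0.005 rows>= 1
t 5.25 ee [657.7 206.4  95.5] ang -86.47 w 35.7 F [-0.7 -0.6 -0.3] | shift cm [4.35 0.24 0.05] turn 0.002 rows>= 1
```

View pics/s2z.png

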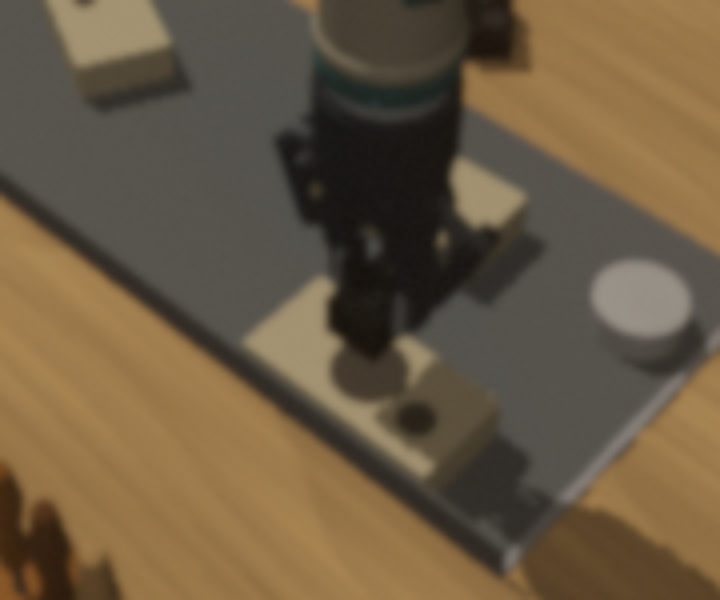

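View pics/w5.png

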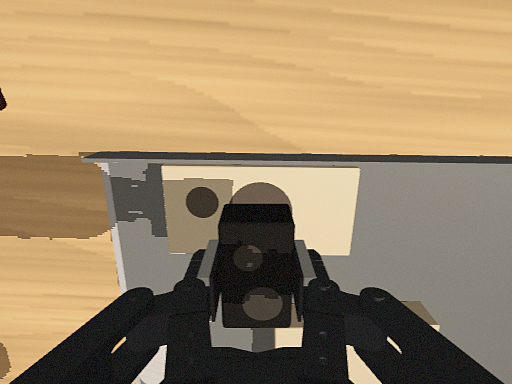

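Charcoal is held level above the set block (top face at about (257,260)). I'll lower it in steps.

>>> apply_moves(targets=[[[2, 0.2, 0], 0, -0.4], [[4, 0.2, 0], 0, -0.4], [[4.3, 0.2, 0], 0, -0.4], [[4.5, 0.2, 0], 0, -0.4], [[4.5, 0.2, 0], 0, -0.4]])

```text
clock: 5.75
ee_pos: [0.6615, 0.2049, 0.0526]
tool_rot: [[0.0, 0.998, 0.058], [-0.0, 0.058, -0.998], [-1.0, 0.0, 0.0]]
wrist_force: [-0.2, 0.3, -0.1]
grip_width: 0.0356
```

>>> apply_moves(targets=[[[0.1, 0, 0], 0, -0.4], [[0.2, 0, 0], 0, -0.4], [[0.2, 0, 0], 0, -0.4]])

```text
clock: 6.05
ee_pos: [0.6613, 0.2058, 0.0507]
tool_rot: [[0.001, 0.998, 0.059], [0.0, 0.059, -0.998], [-1.0, 0.001, 0.0]]
wrist_force: [0.0, 0.5, -1.4]
grip_width: 0.0355
```

>>> apply_moves(targets=[[[0.1, 0, 0], 0, -0.4], [[0.2, 0, 0], 0, -0.4], [[0.2, 0, 0], 0, -0.4]])

```text
clock: 6.35
ee_pos: [0.661, 0.2058, 0.0481]
tool_rot: [[-0.0, 0.998, 0.059], [-0.0, 0.059, -0.998], [-1.0, -0.0, 0.0]]
wrist_force: [-0.0, 0.6, -0.6]
grip_width: 0.0357
```

>>> apply_moves(targets=[[[0.1, 0, 0], 0, -0.4], [[0.2, 0, 0], 0, -0.4], [[0.2, 0, 0], 0, -0.4]])

```text
clock: 6.65
ee_pos: [0.661, 0.2058, 0.046]
tool_rot: [[-0.0, 0.998, 0.059], [-0.0, 0.059, -0.998], [-1.0, -0.0, 0.0]]
wrist_force: [0.2, 0.1, 1.0]
grip_width: 0.0357
```

>>> apply_moves(targets=[[[0.1, 0, 0], 0, -0.4], [[0.15, 0, 0], 0, -0.4], [[0.15, 0, 0], 0, -0.4]])

```text
clock: 6.95
ee_pos: [0.6611, 0.2058, 0.0449]
tool_rot: [[0.0, 0.998, 0.059], [-0.0, 0.059, -0.998], [-1.0, 0.0, 0.0]]
wrist_force: [-1.6, 0.3, 0.7]
grip_width: 0.0353
```

>>> apply_moves(targets=[[[0.1, 0, 0], 0, -0.4], [[0.1, 0, 0], 0, -0.4]])

```text
clock: 7.15
ee_pos: [0.6611, 0.2058, 0.0449]
tool_rot: [[0.001, 0.998, 0.059], [-0.0, 0.059, -0.998], [-1.0, 0.001, 0.0]]
wrist_force: [-2.5, 0.1, 5.1]
grip_width: 0.0355
```

>>> apply_moves(targets=[[[0.1, 0, 0], 0, -0.4], [[0.1, 0, 0], 0, -0.4]])

```text
clock: 7.35
ee_pos: [0.6611, 0.2058, 0.0448]
tool_rot: [[0.001, 0.998, 0.059], [-0.0, 0.059, -0.998], [-1.0, 0.001, 0.0]]
wrist_force: [-3.2, -1.3, 10.0]
grip_width: 0.0359
```

>>> apply_moves(targets=[[[-0.1, 0, 0], 0, -0.1], [[-0.1, 0, 0], 0, 0.15], [[-0.1, 0, 0], 0, 0.3], [[-0.1, 0, 0], 0, 0.3]])

```text
clock: 7.75
ee_pos: [0.661, 0.2057, 0.0433]
tool_rot: [[-0.001, 0.998, 0.059], [-0.0, 0.059, -0.998], [-1.0, -0.001, 0.0]]
wrist_force: [1.2, -0.9, -0.6]
grip_width: 0.0558
```

>>> apply_moves(targets=[[[-1, 0, 0], 0, 0.3], [[-3.5, 0, 0], 0, 0.3], [[-8, 0, 0], 0, 0.3], [[-12, 0, 0], 0, 0.3], [[-12, -1, 0], 0, 0.3]])

```text
clock: 8.25
ee_pos: [0.6563, 0.2061, 0.1716]
tool_rot: [[0.015, 0.998, 0.059], [0.003, 0.058, -0.998], [-1.0, 0.015, -0.002]]
wrist_force: [0.6, -0.4, 0.6]
grip_width: 0.0556
```

```bash
cat >> h.py <<'E'
def show(p,qs):
  for q in qs:
    for r in silhouettes(q,p)[:3]:
      P=w_pts(p,r['pixels'])
      if len(P)<5: continue
      top=P[P[:,2]>np.percentile(P[:,2],90)-.006]
      print(q,round(r['confidence'],2),np.round(r['rect']),'z',np.round(np.percentile(P[:,2],[5,50,95])*1000,1),rect(top))
E
python3 -c "
from h import *
p=snapshot('wrist');save(p,'w6')
show(p,['set_block','charcoal','block_a'])
go(.5,.11,.165,0)
"
```

```text
set_block 0.7 [186. 148. 145.  73.] z [34.3 35.7 36.9] ([656.8, 205.9], [140.1, 70.3], -87.1)
charcoal 0.97 [237. 152.  40.  71.] z [54.  63.7 64.8] ([657.8, 205.9], [59.0, 36.0], 3.6)
charcoal 0.52 [358. 377.  13.   6.] z [ 0.8  6.9 11.6] ([522.4, 113.6], [332.9, 14.3], 27.1)
block_a 0.63 [267. 261. 133.  69.] z [10.6 35.5 36.8] ([580.3, 117.9], [185.2, 139.4], 4.1)
block_a 0.53 [499. 263.  12.  18.] z [ 5.2 10.1 17.4] ([555.5, -95.4], [10.9, 3.4], -16.1)
t 8.45 ee [650.3 205.1 163. ] ang -86.63 w 55.3 F [ 0.2 -0.2  0.2] | shift cm [ -0.17 -15.56   8.6 ] turn -1.512 rows>= 11
```

View pics/w6.png

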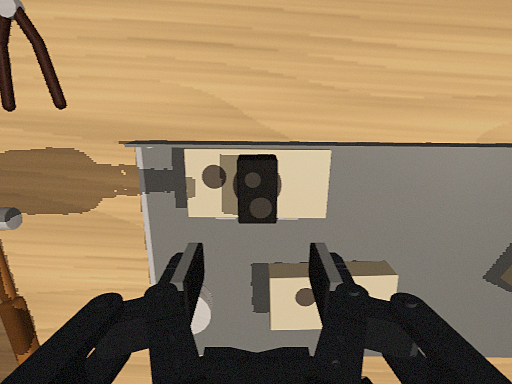

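Charcoal sits flat on the set block: top at 64 mm, angle 3.6°. I'll refine the hearth yaw from the upstand and set-block edges, then push block A.

```bash
python3 -c "
from h import *
p=snapshot('wrist')
m=np.ones((384,512),bool);m[235:]=0
P=w_pts(p,m)
s=P[(P[:,2]>.020)&(P[:,2]<.0315)&(P[:,0]>.67)&(P[:,0]<.72)]
print(len(s),rect(s))
for lo in np.arange(-.15,.28,.03):
  t=s[(s[:,1]>lo)&(s[:,1]<lo+.03)]
  if len(t)>3: print(round(lo+.015,3),len(t),np.round(np.percentile(t[:,0],[2,50,98])*1000,1))
b=P[(P[:,2]>.0335)&(P[:,2]<.038)&(P[:,0]>.6)&(P[:,1]>.1)]
# fit set front/back edges
for lo in np.arange(.15,.27,.02):
  t=b[(b[:,1]>lo)&(b[:,1]<lo+.02)]
  if len(t)>3: print('set',round(lo+.01,3),np.round([t[:,0].min()*1000,t[:,0].max()*1000],1))
for lo in np.arange(.63,.69,.01):
  t=b[(b[:,0]>lo)&(b[:,0]<lo+.01)]
  if len(t)>3: print('set x',round(lo+.005,3),np.round([t[:,1].min()*1000,t[:,1].max()*1000],1))
go(.5,.11,.165,0)
"
```

```text
1859 ([696.2, 150.6], [371.4, 5.1], -86.7)
-0.015 145 [702.7 705.  706.7]
0.015 161 [700.9 703.4 705.2]
0.045 130 [700.  702.  703.5]
0.075 133 [698.2 700.3 702. ]
0.105 158 [696.4 698.9 700.5]
0.135 162 [694.7 697.2 698.9]
0.165 158 [693.2 695.3 697.4]
0.195 149 [691.9 694.1 695.8]
0.225 163 [690.1 692.7 694.3]
0.255 160 [688.5 690.8 692.7]
0.285 142 [687.5 689.5 691.3]
set 0.16 [623.6 694.3]
set 0.18 [624.2 693.3]
set 0.2 [686.7 692. ]
set 0.22 [621.  691.5]
set 0.24 [619.9 690.4]
set 0.26 [618.6 689.3]
set 0.28 [618.4 688.3]
set x 0.635 [134.9 274.6]
set x 0.645 [135.6 275.2]
set x 0.655 [135.9 275.9]
set x 0.665 [136.4 275.8]
set x 0.675 [136.6 276.7]
set x 0.685 [137.1 277.2]
t 8.5 ee [650.3 205.  162.4] ang -86.63 w 56.3 F [ 0.7 -0.2  0.5] | shift cm [ -0.22 -15.56   8.6 ] turn -1.512 rows>= 11
```

>>> apply_moves(targets=[[[0, -2.6, 0], -0.15, -0.3], [[0, -5.2, 0], -0.3, -0.3], [[0, -7.8, 0], -0.45, -0.3], [[0, -10.4, 0], -0.6, -0.3], [[0, -13, 0], -0.75, -0.3]])

```text
clock: 9.0
ee_pos: [0.5197, 0.1972, 0.1621]
tool_rot: [[-0.003, 0.686, 0.728], [-0.001, 0.728, -0.686], [-1.0, -0.003, -0.002]]
wrist_force: [0.1, 0.5, 0.7]
grip_width: 0.0303
```

>>> apply_moves(targets=[[[0, 0, 0], -0.15, -0.3], [[0, 0, 0], -0.3, -0.3], [[0, 0, 0], -0.45, -0.3], [[0, 0, 0], -0.6, -0.3], [[0, 0, 0], -0.75, -0.3]])

```text
clock: 9.5
ee_pos: [0.5208, 0.1974, 0.1622]
tool_rot: [[-0.003, 0.006, 1.0], [-0.001, 1.0, -0.006], [-1.0, -0.001, -0.003]]
wrist_force: [-0.2, -0.1, -0.8]
grip_width: 0.0299
```

```bash
python3 -c "
from h import *
go(.517,.210,.1,3)
go(.517,.210,.1,3)
p=snapshot('wrist');save(p,'w7')
"
```

```text
t 9.5 ee [520.8 197.4 162.2] ang -0.34 w 29.9 F [-0.2 -0.1 -0.8] | shift cm [ 6.22  1.27 -0.37] turn -0.058 rows>= 2
t 9.5 ee [520.8 197.4 162.2] ang -0.34 w 29.9 F [-0.2 -0.1 -0.8] | shift cm [ 6.22  1.27 -0.37] turn -0.058 rows>= 2
```

View pics/w7.png

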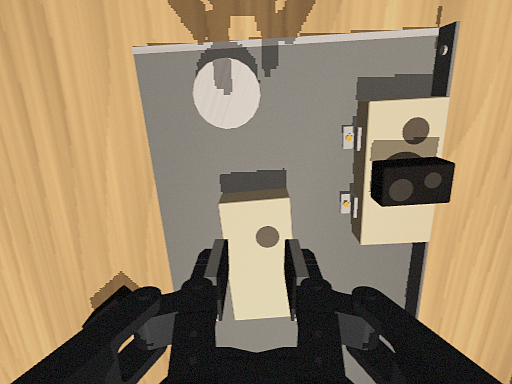

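>>> apply_moves(targets=[[[3, 1.4, -0.4], -0.05, -0.3], [[7, 1.4, -0.4], -0.05, -0.3], [[11, 1.4, -0.4], -0.05, -0.3], [[13.8, 1.4, -0.4], -0.05, -0.3], [[13.8, 1.4, -0.4], -0.05, -0.3]])

```text
clock: 10.05
ee_pos: [0.5135, 0.2105, 0.021]
tool_rot: [[-0.011, -0.036, 0.999], [-0.003, 0.999, 0.036], [-1.0, -0.003, -0.011]]
wrist_force: [-0.8, 0.0, 0.6]
grip_width: 0.0296
```

```bash
python3 -c "
from h import *
go(.517,.210,.02,3)
p=snapshot('wrist');save(p,'w8')
go(.517,.210,.02,3)
"
```

```text
t 10.05 ee [513.5 210.5  21. ] ang 2.05 w 29.6 F [-0.8  0.   0.6] | shift cm [ 0.1  -0.06  0.35] turn -0.016 rows>= 1
t 10.1 ee [515.6 211.   23.4] ang 2.08 w 29.7 F [ 0.7 -0.2  1. ] | shift cm [ 0.34 -0.11  0.14] turn -0.016 rows>= 1
```

View pics/w8.png

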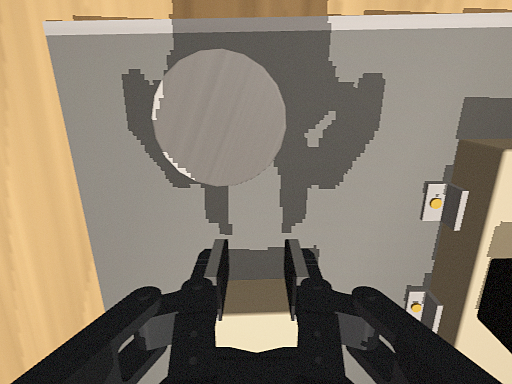

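>>> apply_moves(targets=[[[0.2, -1, 0.1], -0.016, -0.3], [[0.3, -2, 0.1], -0.016, -0.3], [[0.3, -3, 0.1], -0.016, -0.3], [[0.3, -4, 0.1], -0.016, -0.3], [[0.3, -5, 0.1], -0.016, -0.3]])

```text
clock: 10.6
ee_pos: [0.5212, 0.1613, 0.0238]
tool_rot: [[0.002, -0.053, 0.999], [0.001, 0.999, 0.053], [-1.0, 0.001, 0.002]]
wrist_force: [-0.6, 2.5, 2.5]
grip_width: 0.0296
```

```bash
python3 -c "
from h import *
go(.5205,.134,.02,3)
"
```

```text
t 10.6 ee [521.2 161.3  23.8] ang 3.04 w 29.6 F [-0.6  2.5  2.5] | shift cm [ 0.38 -2.72 -0.21] turn 0.001 rows>= 1
```

>>> apply_moves(targets=[[[0, -1, 0], 0, -0.3], [[0, -2, 0], 0, -0.3], [[0, -2.7, -0.1], 0, -0.3], [[0, -2.7, -0.1], 0, -0.3]])

```text
clock: 11.0
ee_pos: [0.5204, 0.1331, 0.0225]
tool_rot: [[-0.001, -0.053, 0.999], [-0.001, 0.999, 0.053], [-1.0, -0.001, -0.001]]
wrist_force: [-0.5, 0.6, 1.2]
grip_width: 0.0301
```

>>> apply_moves(targets=[[[-1, 2, 0], 0, -0.3], [[-4, 3, 0], 0, 0], [[-8, 3, 0], 0, 0.5], [[-12, 3, 0], 0, 1], [[-14, 2, 0], 0, 1]])

```text
clock: 11.5
ee_pos: [0.521, 0.1553, 0.1658]
tool_rot: [[0.004, -0.056, 0.998], [0.0, 0.998, 0.056], [-1.0, -0.0, 0.004]]
wrist_force: [0.5, 0.7, -0.2]
grip_width: 0.0833
```

```bash
python3 -c "
from h import *
p=snapshot('wrist');save(p,'w9')
show(p,['block_a'])
go(.45,.07,.163,-87)
p=snapshot('top');save(p,'t9')
show(p,['block_a'])
go(.45,.07,.163,-87)
"
```

```text
block_a 0.58 [219. 204.  70. 126.] z [23.9 35.7 36.8] ([522.3, 53.2], [140.0, 70.0], -86.9)
t 11.6 ee [521.7 154.1 165.8] ang 3.09 w 85.2 F [ 0.4  0.4 -1.1] | shift cm [ 0.23 -8.01 -7.61] turn 1.572 rows>= 11
block_a 0.92 [301. 228.  36.  43.] z [25.2 30.7 34.8] ([313.2, -248.5], [136.2, 69.4], -37.4)
block_a 0.65 [276. 165.  47.  35.] z [23.5 34.2 38.3] ([552.3, -170.4], [139.5, 70.1], 66.6)
block_a 0.62 [220. 181.  38.  20.] z [27.9 34.1 38.6] ([521.4, 50.3], [137.1, 69.0], -88.7)
t 11.7 ee [519.2 154.3 162.2] ang 3.07 w 85.7 F [ 0.7  0.  -0.7] | shift cm [-0.07 -8.05 -7.36] turn 1.572 rows>= 11
```

View pics/w9.png

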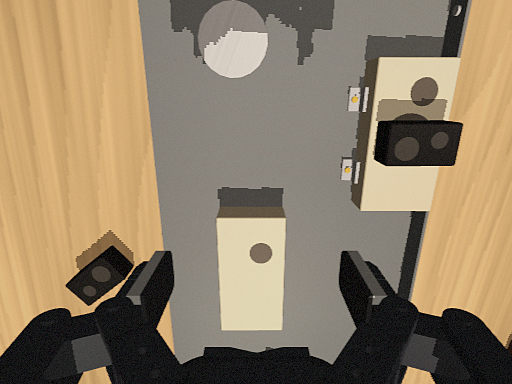

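>>> apply_moves(targets=[[[0, -2.5, -1.2], 0.14, 1], [[0, -5, -2.4], 0.28, 1], [[0, -7, -3.6], 0.42, 1], [[0, -9, -5], 0.56, 1], [[0, -10.3, -6.5], 0.7, 1]])

```text
clock: 12.2
ee_pos: [0.4585, 0.0473, 0.1605]
tool_rot: [[-0.005, 0.607, 0.795], [-0.0, 0.795, -0.607], [-1.0, -0.003, -0.004]]
wrist_force: [0.0, 0.2, -0.5]
grip_width: 0.0857
```

>>> apply_moves(targets=[[[0, 0, 0], 0.145, 1], [[0, 0, 0], 0.29, 1], [[0, 0, 0], 0.43, 1], [[0, 0, 0], 0.58, 1], [[0, 0, 0], 0.72, 1]])

```text
clock: 12.7
ee_pos: [0.4588, 0.0485, 0.1605]
tool_rot: [[-0.005, 0.98, 0.198], [0.0, 0.198, -0.98], [-1.0, -0.005, -0.001]]
wrist_force: [0.2, -0.3, -0.6]
grip_width: 0.0856
```

```bash
python3 -c "
from h import *
go(.460,.05,.05,-87)
"
```

```text
t 12.7 ee [458.8  48.5 160.5] ang -78.6 w 85.6 F [ 0.2 -0.3 -0.6] | shift cm [11.05  0.2  -0.12] turn 0.147 rows>= 3
```

>>> apply_moves(targets=[[[2, 0.2, -0.1], 0.1, 1], [[6, 0.2, -0.1], 0.147, 1], [[10, 0.2, -0.1], 0.147, 1], [[14, 0.2, -0.1], 0.147, 1], [[14.6, 0.2, -0.1], 0.147, 1]])

```text
clock: 13.2
ee_pos: [0.4565, 0.05, 0.0117]
tool_rot: [[-0.013, 0.998, 0.058], [0.0, 0.058, -0.998], [-1.0, -0.013, -0.001]]
wrist_force: [-1.0, 0.4, 0.4]
grip_width: 0.0855
```

```bash
python3 -c "
from h import *
p=snapshot('wrist');save(p,'w10')
go(.460,.05,.013,-87)
"
```

```text
t 13.25 ee [458.   49.9  13. ] ang -86.68 w 85.6 F [-0.7 -0.6  0.6] | shift cm [-0.   0.2  0. ] turn 0.006 rows>= 1
```

View pics/w10.png

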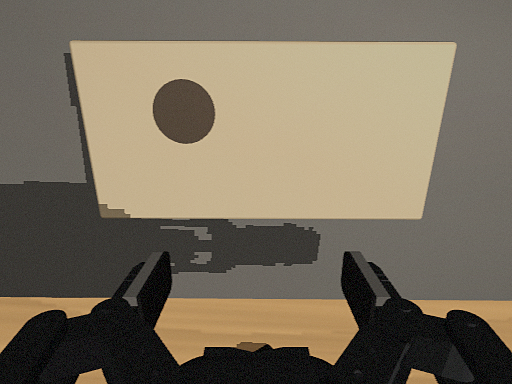

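>>> apply_moves(targets=[[[0, 1.5, 0], 0.006, 1], [[0, 3, 0], 0.006, 1], [[0, 4.5, 0], 0.006, 1], [[0, 6, 0], 0.006, 1], [[0, 7.5, 0], 0.006, 1]])

```text
clock: 13.75
ee_pos: [0.5376, 0.0541, 0.018]
tool_rot: [[0.0, 0.999, 0.052], [-0.0, 0.052, -0.999], [-1.0, 0.0, 0.0]]
wrist_force: [-1.0, 0.8, -0.2]
grip_width: 0.0855
```

>>> apply_moves(targets=[[[0, 1.3, 0], 0, 1], [[0, 2.6, 0], 0, 1], [[0, 3.9, 0], 0, 1], [[0, 5.2, 0], 0, 1], [[0, 6, 0], 0, 1]])

```text
clock: 14.25
ee_pos: [0.5985, 0.0571, 0.017]
tool_rot: [[0.001, 0.999, 0.052], [-0.0, 0.052, -0.999], [-1.0, 0.001, 0.0]]
wrist_force: [-1.3, 0.0, 0.5]
grip_width: 0.0852
```

```bash
python3 -c "
from h import *
p=snapshot('wrist');save(p,'w11')
show(p,['block_a'])
go(.618,.05,.013,-87)
"
```

```text
block_a 0.85 [ 86.  95. 352. 160.] z [34.7 35.7 36.7] ([643.4, 58.3], [140.6, 71.1], -87.0)
block_a 0.69 [486. 294.  26.  50.] z [ 5.  11.1 20.7] ([556.6, -95.2], [15.6, 3.9], -22.8)
block_a 0.33 [  0.  45. 101. 168.] z [18.9 35.4 36.6] ([659.0, 150.1], [72.1, 47.8], -1.7)
t 14.35 ee [598.7  57.1  17. ] ang -87.04 w 85.7 F [ 0.5 -0.6  0.3] | shift cm [0.4  1.89 0.81] turn -0.001 rows>= 1
```

View pics/w11.png

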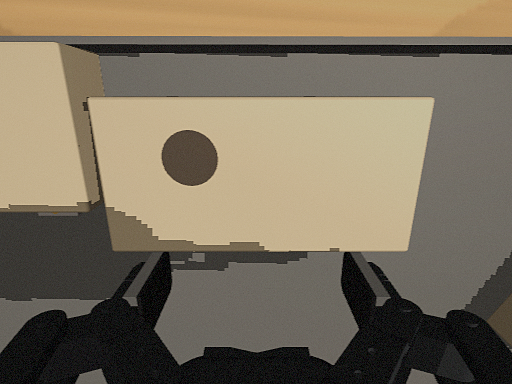

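>>> apply_moves(targets=[[[0.2, 0.8, 0], 0, 1], [[0.2, 1.5, 0], 0, 1], [[0.2, 1.9, 0], 0, 1], [[0.2, 2.1, 0], 0, 1], [[0.2, 2.1, 0], 0, 1]])

```text
clock: 14.85
ee_pos: [0.618, 0.0582, 0.0147]
tool_rot: [[-0.0, 0.999, 0.052], [-0.0, 0.052, -0.999], [-1.0, -0.0, 0.0]]
wrist_force: [-0.3, -0.6, -0.1]
grip_width: 0.0854
```

>>> apply_moves(targets=[[[0, 0.1, 0], 0, 1], [[0, 0.2, 0], 0, 1], [[0, 0.2, 0], 0, 1]])

```text
clock: 15.15
ee_pos: [0.6181, 0.0582, 0.0147]
tool_rot: [[-0.004, 0.999, 0.052], [-0.0, 0.052, -0.999], [-1.0, -0.004, 0.0]]
wrist_force: [-5.6, -1.4, 2.6]
grip_width: 0.0855
```

>>> apply_moves(targets=[[[0, 0.1, 0], 0, 1], [[0, 0.2, 0], 0, 1], [[0, 0.2, 0], 0, 1]])

```text
clock: 15.45
ee_pos: [0.6181, 0.0583, 0.0146]
tool_rot: [[-0.008, 0.999, 0.052], [-0.0, 0.052, -0.999], [-1.0, -0.008, -0.0]]
wrist_force: [-9.1, -0.5, 5.9]
grip_width: 0.0854
```

```bash
python3 -c "
from h import *
p=snapshot('wrist');save(p,'w12')
show(p,['block_a'])
"
```

```text
block_a 0.91 [ 85.  96. 358. 159.] z [34.7 35.7 36.7] ([663.7, 59.4], [140.4, 70.2], -87.0)
block_a 0.74 [496. 314.  16.  34.] z [ 4.5  8.8 15.3] ([566.6, -100.0], [10.5, 2.8], -23.9)
```

View pics/w12.png

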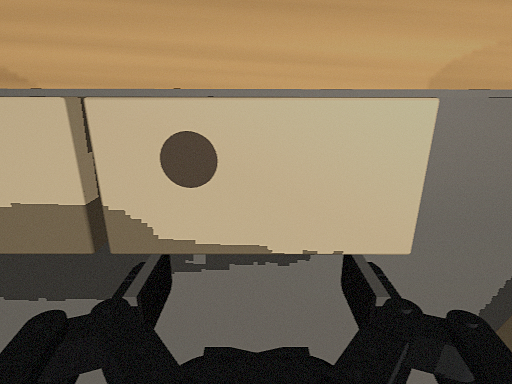

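>>> apply_moves(targets=[[[0, -1.5, 0], 0, 1], [[-1, -3, 0], 0, 1], [[-5, -3, 2], -0.1, 0.5], [[-9, -3, 5], -0.25, 0], [[-10, -1, 8], -0.4, -0.3]])

```text
clock: 16.05
ee_pos: [0.6171, -0.0225, 0.1208]
tool_rot: [[0.008, 0.896, 0.443], [-0.001, 0.443, -0.896], [-1.0, 0.007, 0.005]]
wrist_force: [1.6, 0.1, -0.8]
grip_width: 0.044
```

>>> apply_moves(targets=[[[0, 0, 0], -0.15, -0.3], [[0, 0, 0], -0.3, -0.3], [[0, 0, 0], -0.45, -0.3], [[0, 0, 0], -0.6, -0.3], [[0, 0, 0], -0.75, -0.3]])

```text
clock: 16.55
ee_pos: [0.6165, -0.0221, 0.1159]
tool_rot: [[0.003, 0.355, 0.935], [-0.0, 0.935, -0.355], [-1.0, 0.001, 0.003]]
wrist_force: [-0.4, -0.7, -1.2]
grip_width: 0.0302
```

```bash
python3 -c "
from h import *
go(.66,-.042,.1,3)
"
```

```text
t 16.55 ee [616.5 -22.1 115.9] ang -20.79 w 30.2 F [-0.4 -0.7 -1.2] | shift cm [ 1.6  -0.31  4.77] turn -0.415 rows>= 3
```

>>> apply_moves(targets=[[[0, -0.1, 1.6], -0.14, -0.3], [[0, -0.3, 3.2], -0.28, -0.3], [[2, -0.3, 4.8], -0.415, -0.3], [[5, -0.3, 4.8], -0.415, -0.3], [[5, -0.3, 4.8], -0.415, -0.3]])

```text
clock: 17.05
ee_pos: [0.6572, -0.0419, 0.0618]
tool_rot: [[-0.006, -0.046, 0.999], [0.001, 0.999, 0.046], [-1.0, 0.001, -0.006]]
wrist_force: [-1.1, -0.4, -0.6]
grip_width: 0.0301
```

```bash
python3 -c "
from h import *
p=snapshot('wrist');save(p,'w13')
go(.66,-.042,.022,3)
"
```

```text
t 17.1 ee [658.2 -41.9  63.6] ang 2.62 w 29.7 F [ 0.4 -0.   1.7] | shift cm [ 4.16 -0.02  0.19] turn -0.007 rows>= 1
```

View pics/w13.png

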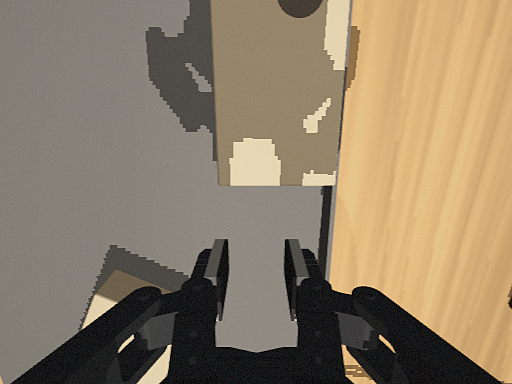

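>>> apply_moves(targets=[[[1, 0, -0.5], -0.005, -0.3], [[3, 0, -0.5], -0.005, -0.3], [[4, 0, -0.5], -0.005, -0.3], [[4, 0, -0.5], -0.005, -0.3]])

```text
clock: 17.5
ee_pos: [0.6537, -0.0421, 0.0241]
tool_rot: [[-0.002, -0.051, 0.999], [0.0, 0.999, 0.051], [-1.0, 0.0, -0.002]]
wrist_force: [0.5, -0.3, 0.7]
grip_width: 0.0299
```

```bash
python3 -c "
from h import *
p=snapshot('wrist');save(p,'w14')
go(.654,-.021,.022,3)
"
```

```text
t 17.55 ee [654.5 -42.2  25. ] ang 2.93 w 30.1 F [ 0.  -0.   0.3] | shift cm [0.3  2.12 0.06] turn -0.001 rows>= 1
```

View pics/w14.png

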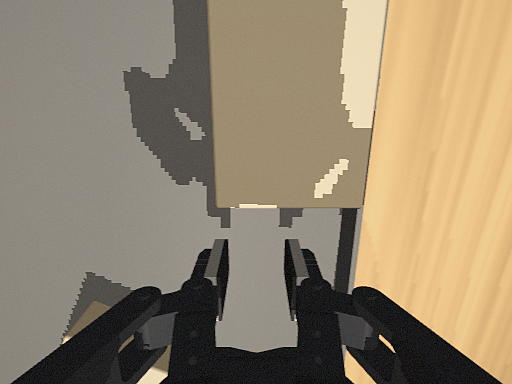

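>>> apply_moves(targets=[[[0.2, 0.8, 0], 0, -0.3], [[0.2, 1.5, 0], 0, -0.3], [[0.2, 2.1, 0], 0, -0.3], [[0.2, 2.5, 0], 0, -0.3], [[0.2, 2.5, 0], 0, -0.3]])

```text
clock: 18.05
ee_pos: [0.6538, -0.0166, 0.0233]
tool_rot: [[0.001, -0.052, 0.999], [-0.0, 0.999, 0.052], [-1.0, -0.0, 0.001]]
wrist_force: [-0.7, -0.1, 0.2]
grip_width: 0.0298
```

>>> apply_moves(targets=[[[0, 0.2, 0], 0, -0.3], [[0, 0.3, 0], 0, -0.3], [[0, 0.3, 0], 0, -0.3]])

```text
clock: 18.35
ee_pos: [0.6537, -0.0157, 0.0231]
tool_rot: [[0.001, -0.051, 0.999], [-0.002, 0.999, 0.051], [-1.0, -0.002, 0.001]]
wrist_force: [-0.4, -5.0, 2.0]
grip_width: 0.0298
```

>>> apply_moves(targets=[[[0, 0.2, 0], 0, -0.3], [[0, 0.2, 0], 0, -0.3]])

```text
clock: 18.55
ee_pos: [0.6537, -0.0157, 0.0231]
tool_rot: [[0.001, -0.052, 0.999], [-0.005, 0.999, 0.052], [-1.0, -0.005, 0.001]]
wrist_force: [-0.2, -9.1, 0.9]
grip_width: 0.0299
```

>>> apply_moves(targets=[[[0, -1.5, 0], 0, -0.3], [[-4, -2, 0], 0, -0.3], [[-9, -2, 0], 0, -0.3], [[-12, -2, -1], 0, -0.3], [[-12, -3, -1], 0, -0.3]])

```text
clock: 19.05
ee_pos: [0.6469, -0.0423, 0.1482]
tool_rot: [[0.009, -0.052, 0.999], [0.001, 0.999, 0.052], [-1.0, 0.0, 0.009]]
wrist_force: [1.1, -0.2, 0.1]
grip_width: 0.0299
```

```bash
python3 -c "
from h import *
p=snapshot('wrist');save(p,'w15')
show(p,['block_a'])
go(.517,-.254,.14,-23.4)
"
```

```text
block_a 0.96 [  2. 328.  34.  56.] z [ 3.7 20.1 33.3] ([378.8, -271.2], [47.5, 22.4], 83.3)
block_a 0.94 [125. 226.  86. 135.] z [11.5 35.6 36.7] ([559.7, -132.6], [221.7, 59.1], 75.0)
block_a 0.61 [240.   2.  93. 149.] z [34.5 35.7 36.9] ([664.6, 52.8], [112.3, 69.9], -87.2)
t 19.15 ee [644.9 -43.8 143.3] ang 2.85 w 29.9 F [ 0.4  0.4 -0.7] | shift cm [  0.31 -20.36 -13.83] turn 0.458 rows>= 5
```

View pics/w15.png

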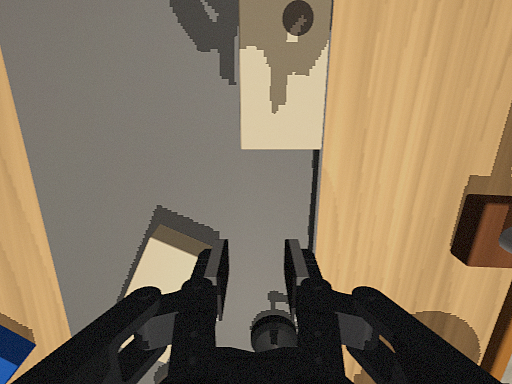

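>>> apply_moves(targets=[[[0, -4, -2.8], 0.09, -0.3], [[0, -8, -5.5], 0.18, -0.3], [[0, -12.2, -8.3], 0.27, -0.3], [[0, -16.3, -11], 0.36, -0.3], [[0, -20.3, -13.8], 0.455, -0.3]])

```text
clock: 19.65
ee_pos: [0.5154, -0.2532, 0.1405]
tool_rot: [[-0.003, 0.397, 0.918], [0.003, 0.918, -0.397], [-1.0, 0.002, -0.004]]
wrist_force: [1.7, -0.1, -0.2]
grip_width: 0.0298
```

```bash
python3 -c "
from h import *
go(.517,-.254,.03,-23.4)
p=snapshot('wrist');save(p,'w16')
show(p,['block_b'])
go(.517,-.254,.03,-23.4)
"
```

```text
t 19.65 ee [ 515.4 -253.2  140.5] ang -23.38 w 29.8 F [ 1.7 -0.1 -0.2] | shift cm [11.05 -0.02  0.22] turn 0.0 rows>= 3
block_b 0.74 [210.   0.  99. 171.] z [34.5 35.7 36.9] ([550.7, -176.5], [127.1, 70.2], 66.4)
block_b 0.58 [  2. 210. 150.  94.] z [ 9.1 32.5 33.8] ([317.3, -251.1], [132.4, 71.4], -37.2)
block_b 0.44 [300. 201.  60.  58.] z [ 8.  11.1 29.7] ([565.7, -306.3], [90.3, 60.6], 80.9)
t 19.75 ee [ 513.4 -256.7  140.5] ang -23.57 w 29.8 F [ 0.2  0.7 -0.5] | shift cm [11.05  0.41  0.27] turn -0.003 rows>= 3
```

View pics/w16.png

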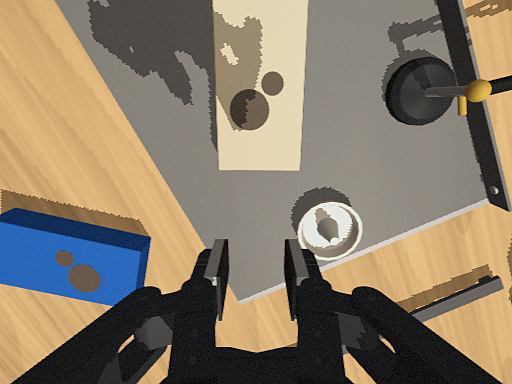

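>>> apply_moves(targets=[[[0, 0.4, 0.1], 0, -0.6], [[4, 0.4, 0.1], 0, -0.6], [[8, 0.4, 0.1], 0, -0.6], [[11.4, 0.4, 0.1], 0, -0.6], [[11.4, 0.4, 0.1], 0, -0.6]])

```text
clock: 20.25
ee_pos: [0.5169, -0.2448, 0.0235]
tool_rot: [[-0.01, 0.391, 0.92], [0.007, 0.92, -0.391], [-1.0, 0.003, -0.012]]
wrist_force: [-0.9, 0.8, -0.9]
grip_width: 0.0171
```

```bash
python3 -c "
from h import *
p=snapshot('wrist');save(p,'w17')
go(.517,-.254,.024,-23.4)
"
```

```text
t 20.3 ee [ 518.7 -246.3   26.1] ang -23.02 w 17.1 F [ 0.3 -0.6 -0.1] | shift cm [ 0.21 -0.78  0.14] turn 0.007 rows>= 1
```

View pics/w17.png

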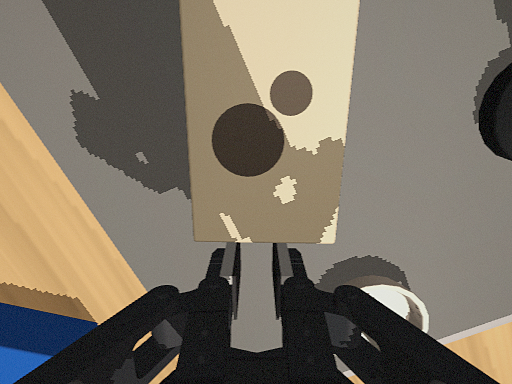

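>>> apply_moves(targets=[[[0.1, 1.2, 0.3], 0.005, -0.6], [[0.1, 2.4, 0.3], 0.005, -0.6], [[0.1, 3.6, 0.3], 0.005, -0.6], [[0.1, 4.8, 0.3], 0.005, -0.6], [[0.1, 6, 0.3], 0.005, -0.6]])

```text
clock: 20.8
ee_pos: [0.5474, -0.1952, 0.0293]
tool_rot: [[0.002, 0.397, 0.918], [-0.003, 0.918, -0.397], [-1.0, -0.001, 0.003]]
wrist_force: [-1.4, -3.8, 3.8]
grip_width: 0.0173
```

>>> apply_moves(targets=[[[0, 1.2, 0], 0, -0.6], [[0, 2.4, 0], 0, -0.6], [[0, 3.1, 0], 0, -0.6], [[0, 3.1, 0], 0, -0.6]])

```text
clock: 21.2
ee_pos: [0.5588, -0.165, 0.0275]
tool_rot: [[-0.0, 0.397, 0.918], [0.002, 0.918, -0.397], [-1.0, 0.002, -0.001]]
wrist_force: [0.1, 0.6, -0.6]
grip_width: 0.0169
```

>>> apply_moves(targets=[[[0, -2, 0], 0, -0.6], [[-4, -3, 0], 0, 0], [[-9, -3, 0], 0, 0.5], [[-13, -3, 0], 0, 1], [[-13, -3, 0], 0, 1]])

```text
clock: 21.7
ee_pos: [0.55, -0.1955, 0.1634]
tool_rot: [[0.011, 0.398, 0.917], [-0.003, 0.917, -0.398], [-1.0, 0.001, 0.011]]
wrist_force: [2.0, 0.7, 0.2]
grip_width: 0.074
```

```bash
python3 -c "
from h import *
p=snapshot('wrist');save(p,'w18')
show(p,['block_b','third_hand'])
go(.51,-.12,.15,-87)
"
```

```text
block_b 0.9 [203.   0.  90. 139.] z [34.5 35.7 36.9] ([585.1, -103.1], [110.8, 70.2], 66.6)
block_b 0.79 [ 14. 258. 125.  69.] z [ 4.9 32.3 33.8] ([376.0, -211.9], [277.4, 85.8], 6.3)
block_b 0.63 [357. 133. 155.  63.] z [ 7.2 22.5 86.1] ([709.2, -235.8], [75.8, 15.0], -8.1)
third_hand 0.8 [356. 133. 154.  62.] z [12.3 22.5 86.2] ([709.2, -235.8], [75.8, 14.6], -8.5)
t 21.85 ee [ 545.7 -193.6  156.7] ang -23.45 w 85.6 F [ 0.   0.8 -1.3] | shift cm [ 0.69  5.33 -6.21] turn 1.109 rows>= 8
```

View pics/w18.png

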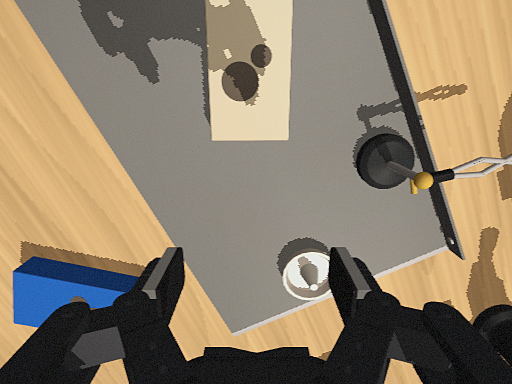

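```bash
python3 -c "
from h import *
go(.50,-.082,.155,-87)
"
```

```text
t 21.85 ee [ 545.7 -193.6  156.7] ang -23.45 w 85.6 F [ 0.   0.8 -1.3] | shift cm [ 0.2   8.41 -8.64] turn 1.109 rows>= 8
```

>>> apply_moves(targets=[[[0, 2, -2.1], 0.14, 1], [[0, 4, -4.2], 0.28, 1], [[0, 6, -6.3], 0.42, 1], [[0, 8.4, -8.6], 0.56, 1], [[0, 8.4, -8.6], 0.7, 1]])

```text
clock: 22.35
ee_pos: [0.4969, -0.0788, 0.1551]
tool_rot: [[-0.008, 0.897, 0.442], [0.005, 0.443, -0.897], [-1.0, -0.005, -0.008]]
wrist_force: [-0.2, -0.6, -0.4]
grip_width: 0.0855
```

```bash
python3 -c "
from h import *
go(.50,-.082,.015,-87)
"
```

```text
t 22.35 ee [496.9 -78.8 155.1] ang -63.74 w 85.5 F [-0.2 -0.6 -0.4] | shift cm [14.01  0.21  0.53] turn 0.406 rows>= 3
```

>>> apply_moves(targets=[[[2, 0.1, 0.3], 0.14, 1], [[5, 0.1, 0.4], 0.28, 1], [[9, 0.1, 0.4], 0.406, 1], [[13, 0.1, 0.4], 0.406, 1], [[14, 0.1, 0.4], 0.406, 1]])

```text
clock: 22.85
ee_pos: [0.4984, -0.0844, 0.0124]
tool_rot: [[-0.012, 0.998, 0.056], [0.004, 0.056, -0.998], [-1.0, -0.012, -0.005]]
wrist_force: [-1.0, 1.0, 0.4]
grip_width: 0.0855
```

```bash
python3 -c "
from h import *
p=snapshot('wrist');save(p,'w19')
go(.50,-.082,.013,-87)
"
```

```text
t 22.9 ee [499.4 -84.8  13. ] ang -86.81 w 85.1 F [ 0.2  0.3 -0.3] | shift cm [ 0.    0.08 -0.27] turn 0.003 rows>= 1
```

View pics/w19.png

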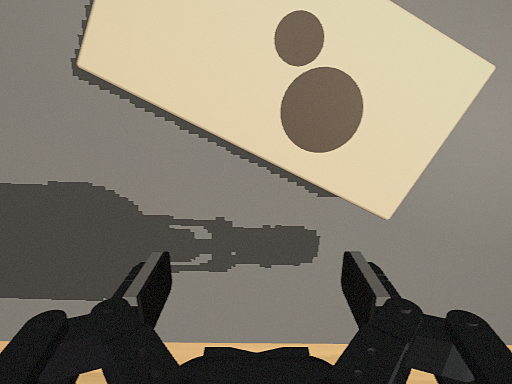

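>>> apply_moves(targets=[[[0, 1.3, -0.4], 0.003, 1], [[0, 2.5, -0.4], 0.003, 1], [[0, 3.7, -0.4], 0.003, 1], [[0, 4.9, -0.4], 0.003, 1], [[0, 6, -0.4], 0.003, 1]])

```text
clock: 23.4
ee_pos: [0.5648, -0.0794, 0.019]
tool_rot: [[0.001, 0.999, 0.053], [-0.001, 0.053, -0.999], [-1.0, 0.001, 0.001]]
wrist_force: [-5.1, -2.4, 6.5]
grip_width: 0.0854
```

```bash
python3 -c "
from h import *
p=snapshot('wrist');save(p,'w20')
show(p,['block_b'])
go(.6,-.082,.013,-87)
"
```

```text
block_b 0.87 [ 98.  37. 347. 218.] z [34.7 35.7 36.7] ([618.8, -79.9], [140.8, 70.3], 81.7)
block_b 0.66 [  1.   0. 110. 120.] z [16.1 35.3 36.6] ([653.3, 13.7], [44.6, 37.4], 2.3)
t 23.5 ee [566.4 -79.5  18.9] ang -86.95 w 85.3 F [-0.2 -0.5  2.8] | shift cm [0.6  3.34 0.43] turn 0.001 rows>= 1
```

View pics/w20.png

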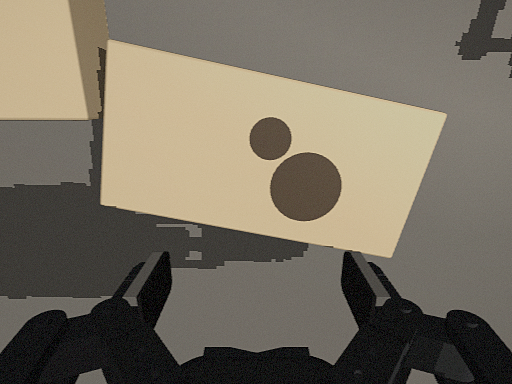

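>>> apply_moves(targets=[[[0.4, 0.7, 0], 0, 1], [[0.4, 1.4, 0], 0, 1], [[0.4, 2.1, 0], 0, 1], [[0.4, 2.1, 0], 0, 1]])

```text
clock: 23.9
ee_pos: [0.5863, -0.0778, 0.0137]
tool_rot: [[0.002, 0.999, 0.053], [-0.0, 0.053, -0.999], [-1.0, 0.002, 0.0]]
wrist_force: [-1.3, -0.8, 0.7]
grip_width: 0.0854
```

```bash
python3 -c "
from h import *
p=snapshot('wrist');save(p,'w21')
show(p,['block_b'])
go(.6,-.082,.013,-87)
"
```

```text
block_b 0.75 [ 81.  91. 357. 161.] z [34.7 35.7 36.7] ([632.2, -75.0], [141.2, 71.8], -87.4)
block_b 0.73 [  0.   0. 113. 176.] z [13.9 35.4 36.7] ([663.3, 14.4], [65.7, 39.7], 1.0)
t 24.0 ee [585.1 -77.7  13.7] ang -86.97 w 85.0 F [ 0.2 -0.1  0.3] | shift cm [0.07 1.46 0.51] turn 0.001 rows>= 1
```

View pics/w21.png

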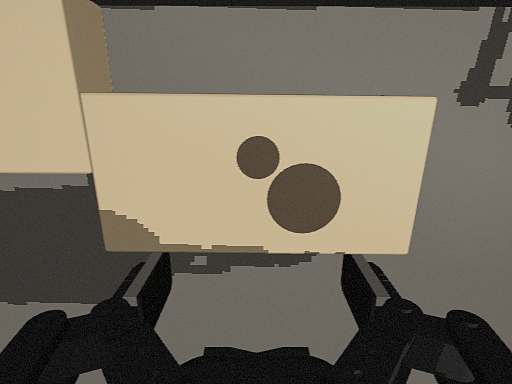

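>>> apply_moves(targets=[[[0, 0.5, 0], 0, 1], [[0, 1, 0], 0, 1], [[0, 1.5, 0], 0, 1], [[0, 2, 0], 0, 1], [[0, 2, 0], 0, 1]])

```text
clock: 24.5
ee_pos: [0.6059, -0.0768, 0.0139]
tool_rot: [[0.002, 0.999, 0.053], [-0.0, 0.053, -0.999], [-1.0, 0.002, 0.0]]
wrist_force: [0.6, 0.4, 0.2]
grip_width: 0.0859
```

>>> apply_moves(targets=[[[0, 0.5, 0], 0, 1], [[0, 1, 0], 0, 1], [[0, 1.5, 0], 0, 1], [[0, 1.8, 0], 0, 1], [[0, 1.8, 0], 0, 1]])

```text
clock: 25.0
ee_pos: [0.6236, -0.0758, 0.0139]
tool_rot: [[0.002, 0.999, 0.053], [-0.0, 0.053, -0.999], [-1.0, 0.002, 0.0]]
wrist_force: [0.5, 0.8, 0.1]
grip_width: 0.0856
```

```bash
python3 -c "
from h import *
p=snapshot('wrist');save(p,'w22')
show(p,['block_b'])
go(.626,-.082,.013,-87)
"
```

```text
block_b 0.77 [ 81.  93. 354. 160.] z [34.7 35.7 36.7] ([669.1, -73.4], [140.9, 69.9], -86.9)
block_b 0.55 [  1.  93. 114. 159.] z [34.5 35.6 36.6] ([665.8, 20.4], [70.1, 50.1], 2.7)
t 25.1 ee [623.4 -75.9  13.9] ang -86.98 w 85.2 F [-0.6 -0.5 -0.2] | shift cm [0.09 0.23 0.62] turn 0.0 rows>= 1
```

View pics/w22.png

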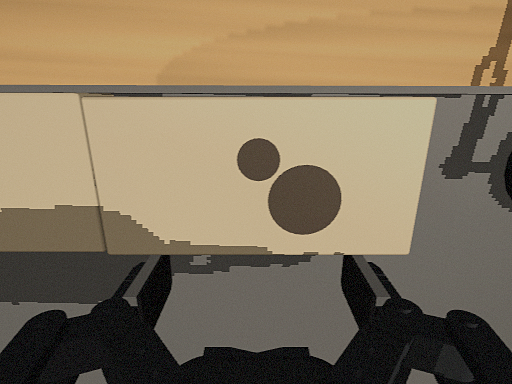

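Nearly home, with no visible end gap and about 2 mm left to the upstand. I'll press gently.

>>> apply_moves(targets=[[[0, 0.1, 0], 0, 1], [[0, 0.2, 0], 0, 1], [[0, 0.2, 0], 0, 1]])

```text
clock: 25.4
ee_pos: [0.6236, -0.0758, 0.0139]
tool_rot: [[-0.001, 0.999, 0.053], [-0.0, 0.053, -0.999], [-1.0, -0.001, 0.0]]
wrist_force: [-3.1, -1.0, 2.8]
grip_width: 0.0854
```

>>> apply_moves(targets=[[[0, 0.1, 0], 0, 1], [[0, 0.2, 0], 0, 1], [[0, 0.2, 0], 0, 1]])

```text
clock: 25.7
ee_pos: [0.6248, -0.0756, 0.0138]
tool_rot: [[-0.003, 0.999, 0.053], [0.0, 0.053, -0.999], [-1.0, -0.003, -0.0]]
wrist_force: [-6.6, -0.4, 5.0]
grip_width: 0.0854
```

>>> apply_moves(targets=[[[0, 0.1, 0], 0, 1], [[0, 0.2, 0], 0, 1], [[0, 0.2, 0], 0, 1]])

```text
clock: 26.0
ee_pos: [0.6247, -0.0756, 0.0138]
tool_rot: [[-0.007, 0.999, 0.053], [0.0, 0.053, -0.999], [-1.0, -0.007, -0.0]]
wrist_force: [-10.0, -1.0, 7.4]
grip_width: 0.0853
```

>>> apply_moves(targets=[[[0, -1.5, 0], 0, 1], [[-1, -3, 0], 0, 1], [[-5, -3, 2], -0.1, 0.5], [[-9, -3, 5], -0.25, 0], [[-12, -1, 8], -0.4, -0.3]])

```text
clock: 26.5
ee_pos: [0.6217, -0.1563, 0.1373]
tool_rot: [[0.002, 0.896, 0.443], [-0.001, 0.443, -0.896], [-1.0, 0.002, 0.001]]
wrist_force: [0.7, -0.5, -0.6]
grip_width: 0.044
```

>>> apply_moves(targets=[[[0, 0, 0], -0.15, -0.3], [[0, 0, 0], -0.3, -0.3], [[0, 0, 0], -0.45, -0.3], [[0, 0, 0], -0.6, -0.3], [[0, 0, 0], -0.75, -0.3]])

```text
clock: 27.0
ee_pos: [0.6231, -0.156, 0.1347]
tool_rot: [[0.002, 0.354, 0.935], [-0.0, 0.935, -0.354], [-1.0, 0.0, 0.002]]
wrist_force: [-0.3, -0.2, 0.0]
grip_width: 0.03
```

```bash
python3 -c "
from h import *
go(.66,-.169,.13,3)
"
```

```text
t 27.0 ee [ 623.1 -156.   134.7] ang -20.74 w 30.0 F [-0.3 -0.2  0. ] | shift cm [0.47 0.09 3.91] turn -0.414 rows>= 3
```

>>> apply_moves(targets=[[[0, 0, 1.3], -0.14, -0.3], [[0, 0, 2.6], -0.28, -0.3], [[0, 0.1, 3.9], -0.414, -0.3], [[2, 0.1, 3.9], -0.414, -0.3], [[2, 0.1, 3.9], -0.414, -0.3]])

```text
clock: 27.5
ee_pos: [0.6583, -0.1686, 0.1121]
tool_rot: [[-0.003, -0.046, 0.999], [0.001, 0.999, 0.046], [-1.0, 0.002, -0.003]]
wrist_force: [-0.4, 0.2, -0.2]
grip_width: 0.0296
```

```bash
python3 -c "
from h import *
p=snapshot('wrist');save(p,'w23')
show(p,['block_b'])
p=snapshot('top');save(p,'t23');cv2.imwrite('pics/t23z.png',cv2.resize(p['img'][120:230,155:360],None,fx=3.8,fy=3.8,interpolation=cv2.INTER_CUBIC))
show(p,['third_hand'])
go(.66,-.169,.022,3)
"
```

```text
block_b 0.72 [227.   0. 108. 171.] z [34.5 35.7 36.9] ([671.5, -85.0], [115.7, 70.2], -86.9)
third_hand 0.39 [314. 148.  12.   7.] z [ 13.4  18.8 264.6] ([649.3, -212.2], [77.4, 2.5], -47.4)
third_hand 0.24 [176. 141.  40.  28.] z [ 4.9 33.6 38.7] ([655.6, 205.3], [139.1, 70.2], -87.6)
t 27.7 ee [ 659.6 -169.1  114.9] ang 2.63 w 30.0 F [-0.4 -0.3  0.1] | shift cm [9.29 0.01 0.02] turn -0.006 rows>= 2
```

View pics/w23.png

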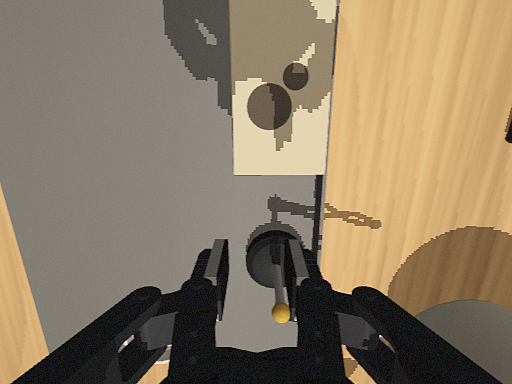

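View pics/t23z.png

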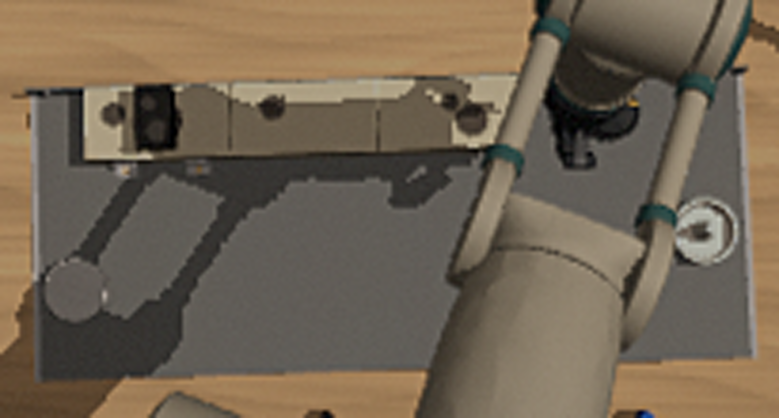

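```bash
python3 -c "
from h import *
p=snapshot('wrist')
print(toworld(p,272,228,.005),toworld(p,272,258,.01),toworld(p,281,312,.082))
r=p['range_z'];m=np.zeros((384,512),bool);m[225:325,235:300]=1
P=w_pts(p,m);P=P[(P[:,2]>.06)&(P[:,2]<.095)];print(len(P),np.round(P.mean(0)*1000),np.round(P.max(0)*1000),np.round(P.min(0)*1000))
go(.66,-.165,.022,3)"
```

```text
[ 0.67629563 -0.20363953  0.005     ] [ 0.67787765 -0.2324202   0.01      ] [ 0.68069816 -0.23394735  0.082     ]
452 [ 679. -228.   81.] [ 687. -224.   90.] [ 672. -235.   60.]
t 27.75 ee [ 659.7 -169.1  115. ] ang 2.63 w 30.1 F [0.3 0.4 0.1] | shift cm [9.3  0.42 0.03] turn -0.006 rows>= 2
```

>>> apply_moves(targets=[[[3, 0.4, -0.4], -0.006, -0.3], [[6.5, 0.4, -0.4], -0.006, -0.3], [[9, 0.4, -0.4], -0.006, -0.3], [[9.2, 0.4, -0.4], -0.006, -0.3], [[9.2, 0.4, -0.4], -0.006, -0.3]])

```text
clock: 28.25
ee_pos: [0.6554, -0.1653, 0.0223]
tool_rot: [[0.0, -0.052, 0.999], [-0.0, 0.999, 0.052], [-1.0, -0.0, 0.0]]
wrist_force: [0.3, -0.1, 0.1]
grip_width: 0.0299
```

>>> apply_moves(targets=[[[0, 0.3, 0], 0, -0.3], [[0, 0.6, 0], 0, -0.3], [[0, 0.9, 0], 0, -0.3], [[0, 0.9, 0], 0, -0.3]])

```text
clock: 28.65
ee_pos: [0.6553, -0.156, 0.0229]
tool_rot: [[0.002, -0.053, 0.999], [-0.001, 0.999, 0.053], [-1.0, -0.001, 0.002]]
wrist_force: [0.0, -1.2, -0.1]
grip_width: 0.0298
```

>>> apply_moves(targets=[[[0, 0.15, 0], 0, -0.3], [[0, 0.3, 0], 0, -0.3], [[0, 0.3, 0], 0, -0.3]])

```text
clock: 28.95
ee_pos: [0.6553, -0.1558, 0.0228]
tool_rot: [[0.002, -0.053, 0.999], [-0.005, 0.999, 0.053], [-1.0, -0.005, 0.002]]
wrist_force: [-1.4, -7.0, 3.3]
grip_width: 0.0299
```

>>> apply_moves(targets=[[[0, 0.15, 0], 0, -0.3], [[0, 0.3, 0], 0, -0.3], [[0, 0.3, 0], 0, -0.3]])

```text
clock: 29.25
ee_pos: [0.6553, -0.1557, 0.0228]
tool_rot: [[0.002, -0.053, 0.999], [-0.009, 0.999, 0.053], [-1.0, -0.009, 0.002]]
wrist_force: [-1.1, -12.9, 1.9]
grip_width: 0.0297
```

>>> apply_moves(targets=[[[0, -1.2, 0], 0, -0.3], [[-4, -1.2, 0], 0, -0.3], [[-9, -1, 0], 0, -0.3], [[-13, -1, 0], 0, -0.3], [[-16, -1, -3], 0, -0.3]])

```text
clock: 29.75
ee_pos: [0.6286, -0.1619, 0.1845]
tool_rot: [[0.007, -0.053, 0.999], [-0.0, 0.999, 0.053], [-1.0, -0.001, 0.007]]
wrist_force: [-0.1, -0.5, -0.5]
grip_width: 0.0298
```

```bash
python3 -c "
from h import *
go(.55,.03,.2,-87)
"
```

```text
t 29.75 ee [ 628.6 -161.9  184.5] ang 3.04 w 29.8 F [-0.1 -0.5 -0.5] | shift cm [-1.61 19.57 -6.82] turn 1.571 rows>= 11
```

>>> apply_moves(targets=[[[-0.5, 3, -1.5], 0.14, -0.3], [[-1, 6, -3], 0.28, 0], [[-1.5, 9, -4.5], 0.42, 0.5], [[-1.6, 12, -6], 0.56, 1], [[-1.6, 15, -7], 0.7, 1]])

```text
clock: 30.25
ee_pos: [0.5458, -0.0141, 0.198]
tool_rot: [[-0.001, 0.609, 0.793], [0.001, 0.793, -0.609], [-1.0, 0.001, -0.001]]
wrist_force: [1.2, -0.1, -0.1]
grip_width: 0.0834
```

```bash
python3 -c "
from h import *
go(.57,.03,.2,-87)
"
```

```text
t 30.25 ee [545.8 -14.1 198. ] ang -37.49 w 83.4 F [ 1.2 -0.1 -0.1] | shift cm [-0.2   4.98 -0.77] turn 0.864 rows>= 6
```

>>> apply_moves(targets=[[[0, 2, 0], 0.145, 1], [[0, 4, 0], 0.29, 1], [[0, 5, 0], 0.43, 1], [[0, 5, 0], 0.58, 1], [[0, 5, 0], 0.72, 1]])

```text
clock: 30.75
ee_pos: [0.5772, 0.0252, 0.1974]
tool_rot: [[-0.001, 0.981, 0.196], [0.001, 0.196, -0.981], [-1.0, -0.001, -0.001]]
wrist_force: [-0.4, 0.7, 0.0]
grip_width: 0.0852
```

>>> apply_moves(targets=[[[0, 0, 0], 0.14, 1], [[0, 0, 0], 0.14, 1]])

```text
clock: 30.95
ee_pos: [0.5771, 0.0247, 0.1975]
tool_rot: [[-0.001, 0.998, 0.063], [0.001, 0.063, -0.998], [-1.0, -0.001, -0.001]]
wrist_force: [-0.1, -0.2, -0.3]
grip_width: 0.0856
```

```bash
python3 -c "
from h import *
p=snapshot('wrist');cv2.imwrite('pics/w24.png',cv2.resize(p['img'][40:260],(800,344),interpolation=cv2.INTER_CUBIC))
show(p,['block_b','set_block','charcoal','third_hand'])
P=w_pts(p,np.ones((384,512),bool))
c,s=np.cos(np.radians(3)),np.sin(np.radians(3))
xh=(P[:,0]-.6567)*c+(P[:,1]-.206)*s; yh=-(P[:,0]-.6567)*s+(P[:,1]-.206)*c
m=(P[:,2]>.033)&(P[:,2]<.039)&(abs(xh)<.06)&(yh<.08)&(yh>-.4)
for lo in np.arange(-.36,.08,.02):
  k=m&(yh>lo)&(yh<lo+.02)
  if k.sum()>10: print(round(lo+.01,2),k.sum(),np.round(np.array([np.sort(xh[k])[2],np.sort(xh[k])[-3]])*1000,1))
p=snapshot('scene');cv2.imwrite('pics/s24.png',cv2.resize(p['img'][150:310,110:360],None,fx=3.2,fy=3.2,interpolation=cv2.INTER_CUBIC))
"
```

```text
block_b 0.93 [144.  45. 153.  81.] z [34.4 35.7 36.9] ([663.6, 66.0], [141.7, 70.1], -87.1)
block_b 0.67 [292.  48. 151.  74.] z [34.5 35.8 37. ] ([670.6, -73.5], [140.0, 70.0], -87.0)
block_b 0.56 [408. 372.  28.  12.] z [31.8 32.9 34. ] ([423.8, -122.5], [347.6, 35.6], 38.3)
set_block 0.76 [  1.  48. 150.  83.] z [18.5 35.5 36.8] ([656.4, 206.0], [141.2, 70.2], -87.0)
charcoal 0.91 [32. 42. 64. 77.] z [42.6 63.2 64.7] ([656.8, 205.7], [59.8, 37.4], 3.7)
charcoal 0.55 [218. 305.  45.  46.] z [ 4.8 28.  29.7] ([457.3, 43.0], [256.2, 59.7], 6.6)
third_hand 0.76 [476.  63.  34.  55.] z [ 7.3 19.2 23.3] ([674.1, -217.9], [54.3, 27.1], 18.9)
-0.35 740 [-35.2  33.4]
-0.33 1583 [-35.4  34.2]
-0.31 1573 [-35.7  33.8]
-0.29 1579 [-35.   33.6]
-0.27 1588 [-35.2  34.2]
-0.25 1589 [-35.5  34. ]
-0.23 1586 [-35.7  33.7]
-0.21 1571 [-34.9  34.3]
-0.19 1598 [-35.2  34.2]
-0.17 1590 [-35.5  33.8]
-0.15 1578 [-34.6  34.5]
-0.13 1593 [-34.9  34.3]
-0.11 1591 [-35.2  34.1]
-0.09 1598 [-35.4  34.5]
-0.07 1581 [-34.7  34.6]
-0.05 1596 [-34.9  34.2]
-0.03 1596 [-35.2  33.9]
-0.01 426 [-35.3  34.6]
0.01 82 [-34.6  34.3]
0.03 371 [-34.9  34. ]
0.05 1601 [-35.2  34.7]
0.07 637 [-34.3  34.4]
```

View pics/w24.png

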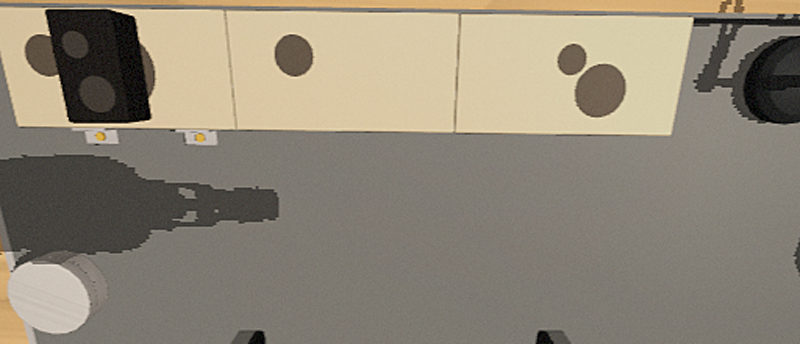

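View pics/s24.png

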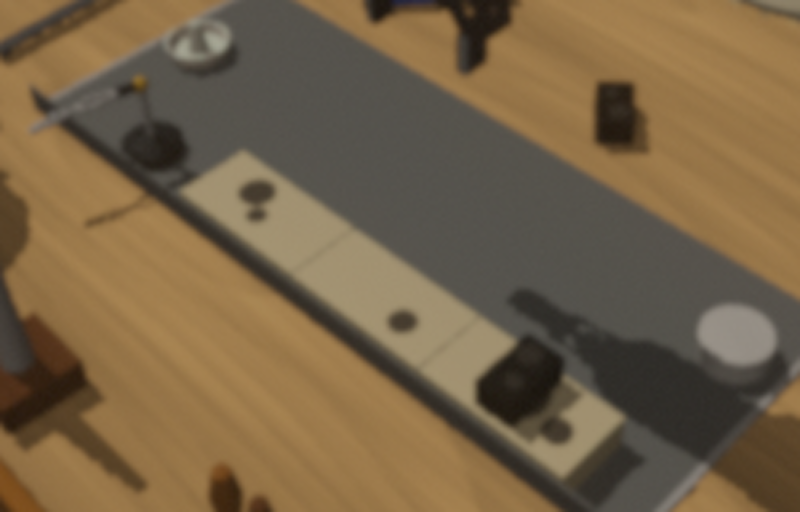

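The row looks tight: block spacings are 140.2 and 139.7 mm. I'll give B one last gentle press from the front to confirm its back is still seated after the end push.

```bash
python3 -c "
from h import *
go(.60,-.077,.014,-87)
"
```

```text
t 31.25 ee [577.3  24.3 197.7] ang -86.34 w 85.1 F [ 0.1 -0.9  0.1] | shift cm [18.37  1.62 10.25] turn 0.011 rows>= 5
```

>>> apply_moves(targets=[[[3, 0.4, 3.5], 0.011, 1], [[6, 0.8, 7], 0.011, 1], [[10, 1.2, 10.2], 0.011, 1], [[14, 1.2, 10.2], 0.011, 1], [[17, 1.2, 10.2], 0.011, 1]])

```text
clock: 31.75
ee_pos: [0.5949, -0.0779, 0.0253]
tool_rot: [[-0.002, 0.999, 0.05], [0.001, 0.05, -0.999], [-1.0, -0.002, -0.001]]
wrist_force: [-0.1, 0.1, -1.1]
grip_width: 0.0857
```

```bash
python3 -c "
from h import *
go(.622,-.076,.014,-87)
"
```

```text
t 31.75 ee [594.9 -77.9  25.3] ang -87.11 w 85.7 F [-0.1  0.1 -1.1] | shift cm [ 1.13  2.72 -0.06] turn -0.002 rows>= 1
```

>>> apply_moves(targets=[[[0.8, 0, 0], 0, 1], [[1, 1, 0], 0, 1], [[1, 2, 0], 0, 1], [[1, 2.7, 0], 0, 1], [[1, 2.7, 0], 0, 1]])

```text
clock: 32.25
ee_pos: [0.6252, -0.0754, 0.0195]
tool_rot: [[0.004, 0.999, 0.053], [-0.001, 0.053, -0.999], [-1.0, 0.004, 0.001]]
wrist_force: [-0.2, 0.1, 0.2]
grip_width: 0.0853
```

>>> apply_moves(targets=[[[0, 0.2, 0], 0, 1], [[0, 0.35, 0], 0, 1], [[0, 0.35, 0], 0, 1]])

```text
clock: 32.55
ee_pos: [0.625, -0.0753, 0.018]
tool_rot: [[-0.002, 0.999, 0.052], [-0.0, 0.052, -0.999], [-1.0, -0.002, 0.0]]
wrist_force: [-3.8, -0.9, 3.5]
grip_width: 0.0853
```

>>> apply_moves(targets=[[[0, 0.15, 0], 0, 1], [[0, 0.3, 0], 0, 1], [[0, 0.3, 0], 0, 1]])

```text
clock: 32.85
ee_pos: [0.625, -0.0752, 0.0178]
tool_rot: [[-0.008, 0.999, 0.052], [0.0, 0.052, -0.999], [-1.0, -0.008, -0.0]]
wrist_force: [-9.8, -2.0, 7.9]
grip_width: 0.0854
```

>>> apply_moves(targets=[[[0, -1.5, 0], 0, 1], [[0, -3, 0], 0, 1], [[-5, -6, 0], 0, 1], [[-10, -6, -5], 0, 1], [[-15, -6, -10], 0, 1]])

```text
clock: 33.35
ee_pos: [0.5667, -0.0108, 0.1357]
tool_rot: [[0.002, 0.999, 0.049], [0.0, 0.049, -0.999], [-1.0, 0.002, -0.0]]
wrist_force: [1.0, 0.0, 0.0]
grip_width: 0.0853
```

>>> apply_moves(targets=[[[-1.5, 0, 0], 0, 1], [[-1.5, 0, 0], 0, 1], [[-1.5, 0, 0], 0, 1], [[-1.5, 0, 0], 0, 1]])

```text
clock: 33.75
ee_pos: [0.5658, -0.011, 0.1476]
tool_rot: [[-0.002, 0.999, 0.051], [0.0, 0.051, -0.999], [-1.0, -0.002, -0.0]]
wrist_force: [0.5, -1.0, -0.3]
grip_width: 0.0854
```

```bash
python3 -c "
from h import *
p=snapshot('wrist');cv2.imwrite('pics/w25.png',cv2.resize(p['img'][40:260],(800,344),interpolation=cv2.INTER_CUBIC))
show(p,['block_b','charcoal','third_hand'])
p=snapshot('top');show(p,['flux_dish','solder_tin'])
"
```

```text
block_b 0.82 [ 71.  19. 184.  97.] z [34.4 35.7 36.8] ([663.5, 66.5], [140.0, 69.2], -87.1)
block_b 0.81 [408. 372.  28.  12.] z [10.4 21.  32.3] ([451.3, -149.2], [278.2, 17.7], 33.7)
block_b 0.58 [252.  18. 190.  93.] z [34.5 35.7 37. ] ([670.9, -74.0], [139.9, 69.2], -87.0)
charcoal 0.85 [179. 326.  49.  34.] z [ 4.1 18.9 29.4] ([462.5, 20.9], [225.4, 31.7], -14.6)
charcoal 0.65 [ 1. 28. 16. 77.] z [37.6 43.4 53.1] ([645.3, 187.0], [34.6, 3.8], 0.4)
third_hand 0.82 [482.  38.  28.  68.] z [ 6.  17.4 22.2] ([673.6, -213.6], [51.6, 19.3], 17.5)
flux_dish 0.76 [330. 172.  20.  16.] z [ 2.3  9.9 24.5] ([563.1, -322.9], [57.7, 57.2], -21.3)
solder_tin 0.74 [167. 187.  18.  16.] z [12.2 28.  32.6] ([494.4, 279.1], [58.0, 54.9], 0.9)
solder_tin 0.56 [331. 170.  20.  18.] z [ 2.1 10.5 23.6] ([564.0, -322.1], [59.6, 59.6], 89.8)
```

View pics/w25.png

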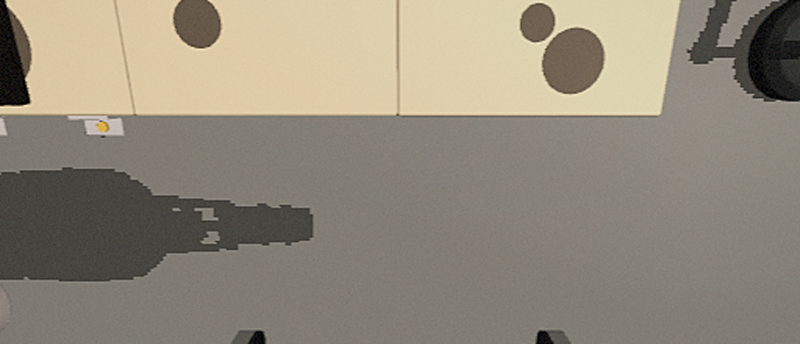

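The joints at columns ~125 and 398 are hairlines, and the fronts line up along row ~115. Handing in.

```bash
python3 -c "
from workcell import workorder
print(workorder.finish_job())"
```

```text
the job is handed in; nothing more can be done
None
```

The row is built and the charcoal is on the screwed-down block. I handed the job in after about 34 s.

**What I did:** I lifted the charcoal clear, lowered it onto the screwed-down block until it touched, and released it there. I slid each loose block along the sheet by finger pushes alone. Each was pressed against the upstand and butted up to its neighbour with about 10–13 N, and I gave the second one a final press from the front.

**Last checks:**
- **Row:** block angles agree within about 0.1°, and their fronts line up to about 0.5 mm. The joints show only as hairlines in the last picture.
- **Spacing:** centre to centre the blocks measured 140.2 and 139.7 mm, against the 140 mm block length.
- **Backs:** in the last press the second block stopped dead at the place expected for contact with the upstand.
- **Charcoal:** it lies flat and centred on the screwed-down block, its top at about 63–64 mm, where 63 mm is expected.
- **Dish, tin and third hand:** dish and tin measured within 2 mm of where they started. The third hand looked undisturbed.

**Where checks fell short:** after the final press the spacing between the two loose blocks read 140.7 mm. That is within the measurement noise, so a gap of a few tenths of a millimetre there can't be ruled out. I did not re-measure the hammer and file; the arm never went near them.

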